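# Pack the washed brushes in the carry tray and strap them down

### The job

Pack the three paint brushes into the carry tray for the next class: lay each one flat with its handle down in a notch of the comb, all bristles pointing to the end away from the strap, and only then swing the strap over the handles until its slot is fully down over the bolt. Take the brushes by their handles, never by the bristles, and lay them down, do not drop them. Leave the filling knife on the rack and all the pots, tins and other things standing where they are.

Things in the scene. Friction and masses are not known exactly. Their poses are not given: they have to be found in the camera images.
- wide_brush: wide flat paint brush, 200 mm long, 18 thick, cream bristles, steel ferrule, pale wood handle; starts on the rack. Origin: on its underside, below the grip. x to the bristles, z out of its upper face. Along x, mm: tail -85 to -60 (26 wide), waist -60 to 21 (14 wide, 12 thick, underside at z = 3), shoulder to 37 (22 wide), ferrule 35 to 65, bristles to 115 (both 50 wide). About 95 g, centre of mass x = 10 to 25
- wide_brush_head (a point): point in the bristles of wide_brush, on its centre line, 5 mm from their end (x = 110, z = 9 mm in its frame)
- oval_brush: oval paint brush, 200 mm long, 18 thick, dark brown bristles, brass ferrule, dark brown wood handle; starts on the rack. Origin: on its underside, below the grip. x to the bristles, z out of its upper face. Along x, mm: tail -85 to -60 (26 wide), waist -60 to 21 (14 wide, 12 thick, underside at z = 3), shoulder to 37 (22 wide), ferrule 35 to 65, bristles to 115 (both 40 wide). About 85 g, centre of mass x = 10 to 25
- oval_brush_head (a point): point in the bristles of oval_brush, on its centre line, 5 mm from their end (x = 110, z = 9 mm in its frame)
- small_brush: small flat paint brush, 200 mm long, 18 thick, off-white bristles, steel ferrule, blue handle; lies on the bench. Origin: on its underside, below the grip. x to the bristles, z out of its upper face. Along x, mm: tail -85 to -60 (26 wide), waist -60 to 21 (14 wide, 12 thick, underside at z = 3), shoulder to 37 (22 wide), ferrule 35 to 65, bristles to 115 (both 34 wide). About 75 g, centre of mass x = 10 to 25
- small_brush_head (a point): point in the bristles of small_brush, on its centre line, 5 mm from their end (x = 110, z = 9 mm in its frame); the brush lies face up, bristles roughly away from the robot
- rack: beech draining rack, fixed, 238 mm wide, 190 deep, 145 high at the back. Origin on the bench below its middle, front (-x) to the robot. Its plane falls to the front at 0.56 rad (32 deg). Three tools hang in it at y = -62, 0, 62 mm, heads down and forward, upper faces out: origins at x = 0, z = 83 mm, their x axes down the slope. Nothing stands beside or under their waists
- rack_comb (a point): middle of the rack's upper comb, which catches the tails: teeth 18 mm above the plane the tools lie on, 52 to 59 mm up the slope from the tools' origins, 20 mm gaps open at the top. The ferrules rest on a dowel. So a tool comes out square to the slope, by more than 20 mm
- tray: plywood carry tray, fixed, 248 (x) by 232 mm, floor 5 mm thick, rim 26 mm high, walls 8 mm thick. Origin on the bench below its middle; its +x end is the strap end, its -x end (towards the robot) the end for the bristles. A packed brush lies flat on the floor, waist in a notch, tail between comb and +x wall: its origin at x = 5 to 29 mm (best 14)
- tray_comb (a point): middle of the tray's comb, on the floor: a row of teeth across the tray at x = 54 to 64 mm, 26 mm high, with three notches 24 mm wide, open at the top and down to the floor, at y = -58, 0, 58 mm
- notch1 (a point): middle of the first notch of the tray's comb, on the tray floor (y = -58 mm in the tray, the strap's hinge side)
- notch2 (a point): middle of the second notch, on the tray floor
- notch3 (a point): middle of the third notch, on the tray floor (y = 58 mm, the upright bolt's side)
- strap (a joint): hold-down strap of the tray, a flat aluminium bar 242 x 20 x 4 mm that swings about a bolt at the tray's -y side. Angle in rad: 0 = level across comb and handles, its slot fully down over the second bolt; 1.57 = upright; 1.85 = stop. It stays where it is left (friction 0.11 N m), so push it all the way down; about 1 N near its end moves it
- strap_hinge (a point): centre of the strap's pivot bolt, at (59, -122, 29) mm in the tray's frame; the bolt lies along the tray's x. From it the shut strap runs to the tray's +y
- strap_tip (a point): middle of the strap's free end, 240 mm from the pivot, half way through its thickness. The last 30 mm are the open slot, 7 mm wide
- stud_top (a point): top of the second bolt, an upright 5 mm stud at (59, 104) mm in the tray's frame; it ends 44 mm above the bench, 13 mm above the shut strap's upper face (31 mm)
- filling_knife: filling knife with black handle and 60 mm steel blade, shaped like the brushes otherwise, hanging in the remaining place of the rack; leave it there. Origin and axes as for the brushes
- sample_pot: white sample pot with a blue-green band, 70 mm across, 85 mm high, stands just past the small brush's bristles. Origin under its middle; leave it
- rinse_jar: open glass jar, 64 mm across, 88 mm high, stands just behind the small brush's tail. Origin under its middle; leave it
- paint_tin: open paint tin, white with a slate band, 108 mm across, 120 mm high; origin under its middle; leave it
- wax_tin: flat tin with yellow lid, 99 mm across, 42 mm high; origin under its middle; leave it
- sanding_block: cork sanding block, 100 x 66 x 26 mm; origin under its middle; leave it
- tape_roll: roll of yellow masking tape lying flat, 104 mm across, 36 mm high; origin under its middle; leave it
Mind the look-alikes: they are no part of the job. What is shaped like the small_brush but red is not meant.

How it is judged:
By the outcome, as a careful person would: the job done as asked, in the order asked, and still so for the second after the job is handed in, with the robot touching nothing.
It also fails if it takes over 72 s, if anything falls off the work surface, if the arm or the gripper's body presses on something with over 40 N, if the wrist force passes 120 N, or if a joint passes its speed limit or range.

### The arm

A 7-joint arm with a two-finger parallel gripper is mounted at the origin on the work surface. World frame = base frame: x ahead of the robot, y to its left, z up, the work surface at z = 0. Lengths are in mm, angles in rad, forces in N, time in s.
With the tool pointing down it reaches from about 400 to 900 mm from the base axis. Payload 5.5 kg.
Tool frame: the origin (TCP) lies at the very end of the fingers, on their centre line; the grasp point (between the pads) lies 19 mm behind it; x points along the fingers, y is the direction in which the jaws open and shut, and the axes are right-handed (so a half turn about x gives the same grasp; the last joint's range is limited). The gripper opens to 92 mm and grips with 3 to 60 N. Pads are 19 mm wide; open, the fingers measure 130 mm over their backs; the gripper's body (75 mm by 190 mm) begins 47 mm behind the grasp point.
Start: joints at [-0.964, 0.501, -0.427, 1.55, 0.221, 1.138, -0.21], TCP at [219.056, 611.976, 226.729] pointing down, gripper open.
Joint ranges: [-2.88, 2.88], [-0.31, 2.03], [-1.54, 1.56], [0.2, 2.42], [-1.41, 4.55], [0.19, 2.02], [-2.57, 2.57]. Speed limits (rad/s): [2.57, 2.57, 3.14, 3.14, 3.14, 3.14, 3.14].

### API

Orientations are given as a unit quaternion [w, x, y, z].
In Python, from station import ctrl gives the robot as it stands. The module is installed in compiled form; this text tells all that it offers.
- The arm moves only by the tool apply_moves, never from a script. Its argument "commands" is one flat list of numbers, 7 for each row, row after row: the shift along the world's x, y, z in cm, then the turn, a rotation vector about the world's x, y, z in degrees, then the gripper's target within -1 to 1 (shut at 1, half-way at 0, fully open at -1). A call has 1 to 10 rows; each row shifts and turns the commanded pose from where the row before left it; what a row does not reach is not made up. A row lasts 1/8 s, in which the tool goes at most 62.5 mm and 10.7 degrees, less where a joint would pass 70% of its speed; a pose out of reach is approached as far as the arm can. A call with a gripper value outside its range is refused whole. The fingers move at their own pace and stop on an object; the grip force is fixed at half the most. Time passes only in rows, so rows that do not move let the fingers close. It gives the time, the measured TCP pose, the force and the opening at its end, in the units of the state.
- ctrl.observe(): the state, without advancing time (a new reading comes with each control period).
- ctrl.camera(name): name is "side" or "top" or "wrist"; returns a dict with "frame" (400x640x3 uint8, red, green, blue), "depth" (400x640 float32, mm along the optical axis (not along the pixel's ray), 0 where there is no reading), "K" (3x3 intrinsics, pixels), "xyz" and "orientation" of the camera in the world; the wrist camera has in their place "tool_from_camera" (4x4, takes a point from camera to tool coordinates, whose origin is the TCP and whose axes are the tool frame's). Camera axes: x right, y down, z forward; pixel columns grow to the right and rows downward; lengths in mm; the calibration is good to about 2 mm. The wrist camera is an equidistant fisheye: a pixel r from the principal point sees the ray r / f radians off the axis. A picture is of the moment at which its call begins: read the wrist's pose just before it.
- ctrl.job_done(): hands the job in, once; it reports no verdict.
The state is a dict: "time": time; "joint_pos": joint angles; "dq": joint speeds; "effort": joint torques, N m; "ee_pos": TCP position; "ee_rot": TCP orientation; "wrist_force": force on the tool from outside, world axes, zero at the start; "torque": the same for the moment, N m; "gripper_width": opening from 0.0 (shut) to 1.0 (fully open).
Only numpy, scipy, OpenCV 4.12 (cv2) and the standard library are available. Lean on these libraries where they do the work, as an engineer would, in place of code of your own. Each camera call takes 0.05 s, during which the arm holds its last target.

## Working session

There is one attempt and no reset: what is moved stays moved. The work goes in short steps, Python scripts to look and compute and a tool call to move; the robot and the scene stay as the last step left them, time stands still between calls to the robot, and variables do not carry over. Pictures are saved under pics/ and viewed, and the job is handed in when it is done.

Besides the shell and the picture viewer there is one more tool, called after "Emit:" in YAML: its name, and indented under it one key for each argument. apply_moves: Moves the arm, as the interface text tells. Its arguments: {"type":"object","properties":{"commands":{"type":"array","items":{"type":"number"}}},"required":["commands"]}

```bash
mkdir -p pics; ls
python3 - <<'E'
from station import ctrl
import cv2,numpy as np,pickle
s=ctrl.observe()
for k,v in s.items(): print(k,v)
d={}
for n in ["side","top","wrist"]:
    c=ctrl.camera(n); d[n]=c
    cv2.imwrite(f"pics/{n}0.png",c["frame"][:,:,::-1])
    print(n,{k:v for k,v in c.items() if k not in("frame","depth")})
pickle.dump((s,d),open("c0.pkl","wb"))
E
```

```text
pics
time 0.0
joint_pos [-0.96379614  0.50185404 -0.42676453  1.55143533  0.22079748  1.13828686
 -0.21032109]
dq [ 0.00028626  0.00094332  0.00134484  0.00088297  0.00085213 -0.00032175
  0.00069224]
effort [ 5.08501362e-04 -5.66599131e+01 -5.81618607e+00 -2.79115158e+01
 -6.87030307e-02  3.10971926e-02  1.85500180e-04]
ee_pos [218.91644449 611.29189534 225.67821152]
ee_rot [ 0.69654688  0.12028319  0.69682345 -0.12162018]
wrist_force [-0.05258708  0.48208301 -0.52889706]
torque [0.03311173 0.01659851 0.02509573]
gripper_width 0.9963670503128381
side {'K': array([[514.76856014,   0.        , 322.16148751],
       [  0.        , 514.76856014, 206.6164957 ],
       [  0.        ,   0.        ,   1.        ]]), 'xyz': array([   7.44922281, -969.2786421 ,  929.51467048]), 'orientation': array([-0.43148645,  0.87684334, -0.18532918,  0.10304513])}
top {'K': array([[362.39581123,   0.        , 319.27419608],
       [  0.        , 362.39581123, 208.33870653],
       [  0.        ,   0.        ,   1.        ]]), 'xyz': array([ 431.25225639,    6.54855062, 1194.83057793]), 'orientation': array([-0.02123324,  0.7077399 , -0.7060461 ,  0.01234051])}
wrist {'K': array([[309.70691629,   0.        , 322.62796345],
       [  0.        , 309.70691629, 199.83491121],
       [  0.        ,   0.        ,   1.        ]]), 'tool_from_camera': array([[ 4.80014482e-04, -2.88009202e-01,  9.57627521e-01,
        -1.56924709e+02],
       [ 9.99999874e-01, -5.42058518e-07, -5.01416813e-04,
         8.49213159e-02],
       [ 1.44931746e-04,  9.57627641e-01,  2.88009165e-01,
        -7.89333626e+01],
       [ 0.00000000e+00,  0.00000000e+00,  0.00000000e+00,
         1.00000000e+00]])}
```

View pics/top0.png

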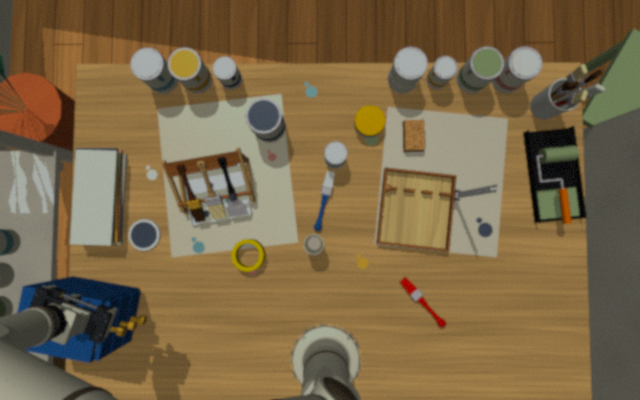

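View pics/side0.png

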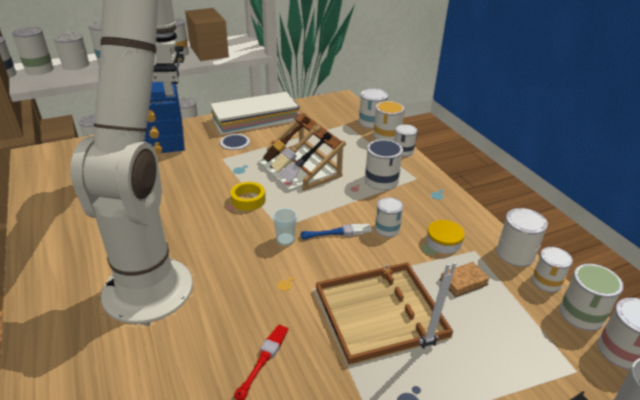

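View pics/wrist0.png

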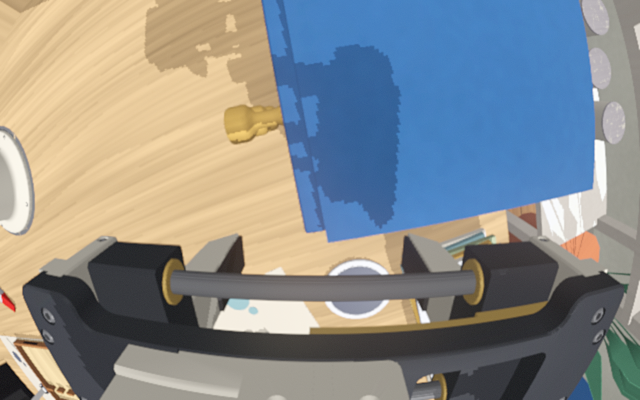

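The top view shows the rack at (210,188), the blue small brush at (323,200) and the tray at (417,210). The red look-alike lies at (423,302). Next I enlarge these areas and measure.

```bash
cat > h.py <<'E'
import numpy as np,cv2,pickle
from scipy.spatial.transform import Rotation as R
def rot(q): return R.from_quat([q[1],q[2],q[3],q[0]])
def cloud(c):
    K=c["K"];d=c["depth"];v,u=np.mgrid[0:400,0:640]
    P=np.stack([(u-K[0,2])/K[0,0]*d,(v-K[1,2])/K[1,1]*d,d],-1)
    W=P@rot(c["orientation"]).as_matrix().T+c["xyz"]
    W[d<=0]=np.nan
    return W
def proj(c,p):
    p=(np.atleast_2d(p)-c["xyz"])@rot(c["orientation"]).as_matrix()
    K=c["K"];return np.c_[p[:,0]/p[:,2]*K[0,0]+K[0,2],p[:,1]/p[:,2]*K[1,1]+K[1,2]]
def crop(c,u0,v0,u1,v1,s,name):
    im=c["frame"][v0:v1,u0:u1,::-1]
    cv2.imwrite("pics/"+name,cv2.resize(im,None,fx=s,fy=s,interpolation=cv2.INTER_CUBIC))
E
python3 - <<'E'
from h import *
s,d=pickle.load(open("c0.pkl","rb"))
crop(d["top"],155,140,265,230,7,"rack_t.png")
crop(d["top"],295,135,515,260,3.6,"tray_t.png")
crop(d["side"],230,100,400,250,4.0,"rack_s.png")
W=cloud(d["top"])
print(np.isnan(W).mean())
for u,v in [(417,210),(330,170),(320,215),(335,153),(313,243),(370,120),(210,188),(470,240),(300,280),(414,130),(247,255)]: print(u,v,W[v,u].round(1))
E
```

```text
0.00395703125
417 210 [ 483.1 -299.2    2.4]
330 170 [615.2 -13.6   1. ]
320 215 [465.7  19.1   9.9]
335 153 [654.9 -27.5  86.1]
313 243 [374.1  41.9   3.7]
370 120 [ 771.7 -141.7   39. ]
210 188 [545.3 355.6  92.7]
470 240 [ 385.4 -471.2    1. ]
300 280 [254.   83.7   5.8]
414 130 [ 742.3 -285.9   26.7]
247 255 [334.  258.7   1.5]
```

View pics/rack_t.png

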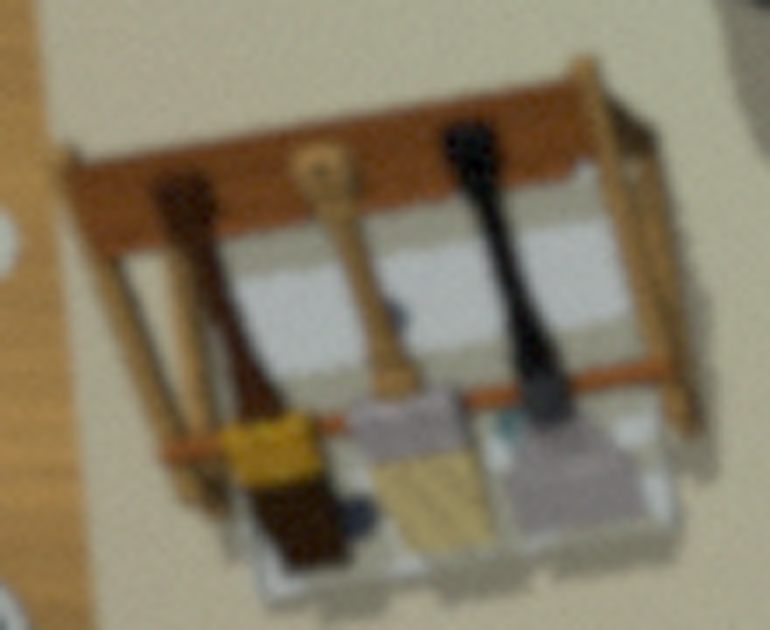

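View pics/tray_t.png

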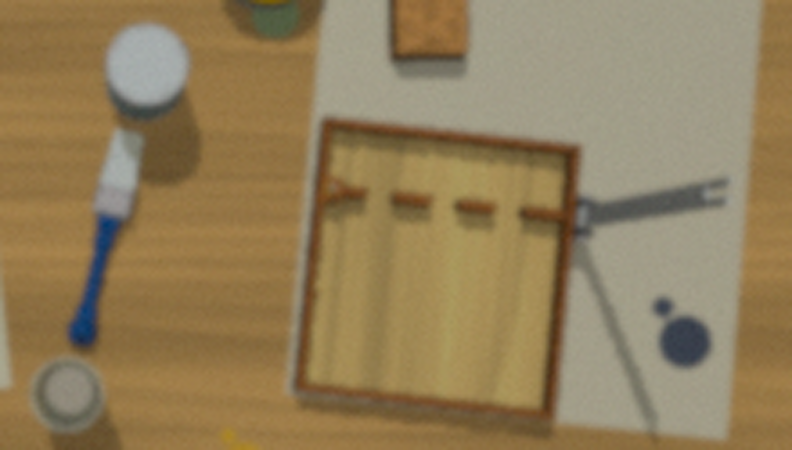

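View pics/rack_s.png

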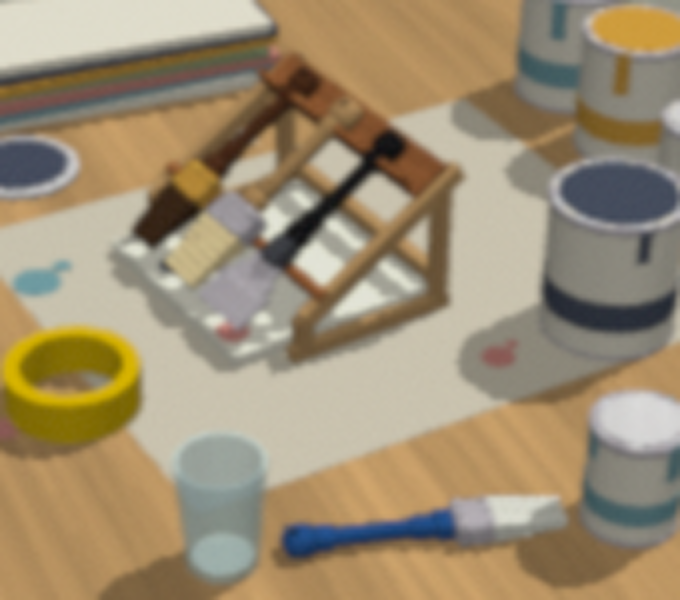

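Rack from left to right in the crop:
- Oval brush: brass ferrule, at about (198,180).
- Wide brush: pale wood, at about (210,185).
- Filling knife: black, at about (228,185).

Next come the pose fits.

```bash
cat > fit1.py <<'E'
from h import *
from scipy.optimize import least_squares, minimize
s,d=pickle.load(open("c0.pkl","rb"))
c=d["top"];W=cloud(c)
hsv=cv2.cvtColor(c["frame"],cv2.COLOR_RGB2HSV).astype(int)
# tray rim: z 18..34
sub=np.zeros((400,640),bool);sub[160:260,370:462]=1
m=sub&(W[...,2]>18)&(W[...,2]<34)
P=W[m]
rect=cv2.minAreaRect(P[:,:2].astype(np.float32));print("rim rect",rect)
# outline fit by minimizing dist of rim points to wall centrelines
def res(p):
    cs,sn=np.cos(p[2]),np.sin(p[2]);q=(P[:,:2]-p[:2])@np.array([[cs,-sn],[sn,cs]])
    dx=np.abs(np.abs(q[:,0])-120);dy=np.abs(np.abs(q[:,1])-112);dc=np.abs(q[:,0]-59)
    return np.minimum(np.minimum(dx,dy),dc)
f=least_squares(res,[480,-300,-0.1],loss="soft_l1",f_scale=4);print("tray",f.x,f.cost,len(P), np.median(P[:,2]))
# also strap pts
for k in ("top","side"):
    Wk=cloud(d[k])
    cs,sn=np.cos(f.x[2]),np.sin(f.x[2]);q=(Wk[...,:2]-f.x[:2])@np.array([[cs,-sn],[sn,cs]])
    mm=(np.abs(q[...,0]-59)<14)&(q[...,1]<-125)&(q[...,1]>-260)&(Wk[...,2]>50)&(Wk[...,2]<300)
    if mm.sum(): 
        a=np.arctan2(Wk[mm][:,2]-29,q[mm][:,1]+122);print(k,"strap pts",mm.sum(),"ang",np.median(a),"maxr",np.max(np.hypot(Wk[mm][:,2]-29,q[mm][:,1]+122)), "x",np.median(q[mm][:,0]))
# small brush: blue handle in both
for k in ("top","side"):
    hs=cv2.cvtColor(d[k]["frame"],cv2.COLOR_RGB2HSV).astype(int);Wk=cloud(d[k])
    mm=(hs[...,0]>100)&(hs[...,0]<125)&(hs[...,1]>120)&(Wk[...,0]>380)&(Wk[...,0]<680)&(np.abs(Wk[...,1])<80)&(Wk[...,2]<40)
    B=Wk[mm];print(k,"blue",mm.sum(),B.mean(0),B.min(0),B.max(0))
    u,sv,vt=np.linalg.svd(B[:,:2]-B[:,:2].mean(0));print(vt[0],np.arctan2(vt[0][1],vt[0][0]))
E
python3 fit1.py
```

```text
rim rect ((484.4910888671875, -299.2734375), (246.45486450195312, 248.57635498046875), 83.56619262695312)
tray [ 4.84861874e+02 -2.91749098e+02 -1.12938729e-01] 3490.98287613743 992 26.286563379566587
top strap pts 218 ang 1.6299436621428078 maxr 242.17037271716958 x 59.143548114735125
side strap pts 622 ang 1.6630072225762595 maxr 241.8455413446837 x 59.163826927688625
top blue 115 [469.15300771  17.38084695  16.55503284] [ 4.20042780e+02 -3.93197836e-01  8.79708659e+00] [530.81005952  35.19964148  24.25134749]
[-0.97346698  0.22882754] 2.910719556855457
side blue 177 [469.26998674   9.66731607  12.91190242] [416.72369915 -11.71539645   3.64082445] [529.46440848  28.18392108  21.98064191]
[-0.97689371  0.21372571] 2.926205444794517
```

```bash
cat >> h.py <<'E'
def brush_parts(w):
    B=lambda x0,x1,wd,z0,z1:np.array([[x,y,z] for x in(x0,x1) for y in(-wd/2,wd/2) for z in(z0,z1)],float)
    return {"tail":B(-85,-60,26,0,18),"waist":B(-60,21,14,3,15),"sh":B(21,37,22,0,18),"fer":B(35,65,w,0,18),"bri":B(65,115,w,0,18)}
def Tm(x,y,z,yaw,pitch=0,flip=False):
    T=np.eye(4);T[:3,:3]=R.from_euler("zy",[yaw,pitch]).as_matrix();T[:3,3]=[x,y,z];return T
def tf(T,p): return np.atleast_2d(p)@T[:3,:3].T+T[:3,3]
def rackT(x,y,yaw): return Tm(x,y,0,yaw)
def toolT(rx,ry,ryaw,off):
    # tool x axis down the slope towards -x
    a=0.56
    L=np.eye(4)
    X=np.array([-np.cos(a),0,-np.sin(a)]);Z=np.array([-np.sin(a),0,np.cos(a)]);Y=np.cross(Z,X)
    L[:3,:3]=np.c_[X,Y,Z];L[:3,3]=[0,off,83]
    return rackT(rx,ry,ryaw)@L
def overlay(c,parts_list,box,s,name):
    u0,v0,u1,v1=box
    im=cv2.resize(c["frame"][v0:v1,u0:u1,::-1],None,fx=s,fy=s,interpolation=cv2.INTER_CUBIC)
    for P,col in parts_list:
        q=(proj(c,P)-[u0,v0]+0.5)*s
        h=cv2.convexHull(q.astype(np.float32)).astype(int)
        cv2.polylines(im,[h],True,col,1)
    cv2.imwrite("pics/"+name,im)
E
cat > fit2.py <<'E'
from h import *
from scipy.optimize import minimize,differential_evolution
s,d=pickle.load(open("c0.pkl","rb"))
S=6
def masks(k,box,pred):
    c=d[k];u0,v0,u1,v1=box
    im=cv2.resize(c["frame"][v0:v1,u0:u1],None,fx=S,fy=S,interpolation=cv2.INTER_LINEAR)
    hs=cv2.cvtColor(im,cv2.COLOR_RGB2HSV).astype(int)
    return pred(hs).astype(np.uint8)
def render(c,box,parts):
    u0,v0,u1,v1=box
    m=np.zeros(((v1-v0)*S,(u1-u0)*S),np.uint8)
    for P in parts:
        q=(proj(c,P)-[u0,v0]+0.5)*S
        cv2.fillConvexPoly(m,cv2.convexHull(q.astype(np.float32)).astype(np.int32),1)
    return m
bl=lambda h:(h[...,0]>95)&(h[...,0]<128)&(h[...,1]>110)
boxes={"top":(308,165,340,240),"side":(290,215,355,248)}
M={k:masks(k,b,bl) for k,b in boxes.items()}
for k in M: cv2.imwrite(f"pics/m_{k}.png",M[k]*255)
bp=brush_parts(34)
def iou(p,ks=("top","side")):
    T=Tm(p[0],p[1],0,p[2]);o=0
    for k in ks:
        r=render(d[k],boxes[k],[tf(T,bp[n]) for n in("tail","waist","sh")])
        o+=(r&M[k]).sum()/(r|M[k]).sum()
    return -o/len(ks)
for ks in (("top",),("side",),("top","side")):
    r=differential_evolution(iou,[(460,520),(-15,40),(-0.4,0)],args=(ks,),seed=1,maxiter=40,popsize=10);print(ks,r.x,r.fun)
p=r.x;T=Tm(p[0],p[1],0,p[2])
overlay(d["top"],[(tf(T,v),(0,255,0)) for v in bp.values()],(300,140,350,260),5,"o_t.png")
overlay(d["side"],[(tf(T,v),(0,255,0)) for v in bp.values()],(265,190,415,260),5,"o_s.png")
E
python3 fit2.py
```

```text
('top',) [ 5.01652696e+02  9.88212678e+00 -2.46137228e-01] -0.5535265316924706
('side',) [ 5.01368420e+02  6.62814594e+00 -3.09742273e-01] -0.49658873131467995
('top', 'side') [ 4.98207148e+02  1.03046131e+01 -2.39942536e-01] -0.5229002448746135
```

```bash
cat > fit3.py <<'E'
from fit2 import *
E
python3 - <<'E'
import cv2,numpy as np
a=cv2.imread("pics/o_t.png");b=cv2.imread("pics/o_s.png")
h=max(a.shape[0],b.shape[0]);w=a.shape[1]+b.shape[1]
m=np.zeros((h,w,3),np.uint8);m[:a.shape[0],:a.shape[1]]=a;m[:b.shape[0],a.shape[1]:]=b
cv2.imwrite("pics/o1.png",cv2.resize(m,None,fx=800/w,fy=800/w) if w>800 else m)
E
```

```text
(no output)
```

View pics/o1.png

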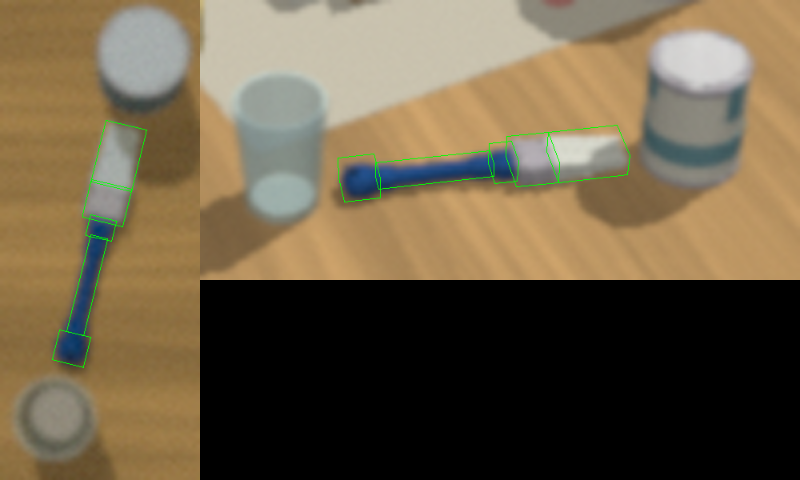

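The fit overlays well in both views: small brush at about (499,10), yaw -0.24. Now the rack and tray.

```bash
cat > fit3.py <<'E'
from h import *
from scipy.optimize import differential_evolution
s,d=pickle.load(open("c0.pkl","rb"))
S=5
boxes={"top":(160,140,262,225),"side":(250,105,350,195)}
def up(k):
    c=d[k];u0,v0,u1,v1=boxes[k]
    im=cv2.resize(c["frame"][v0:v1,u0:u1],None,fx=S,fy=S,interpolation=cv2.INTER_LINEAR)
    return cv2.cvtColor(im,cv2.COLOR_RGB2HSV).astype(int)
M={}
for k in boxes:
    h=up(k)
    black=(h[...,2]<55)
    brass=(h[...,1]>170)&(h[...,0]>17)&(h[...,0]<32)&(h[...,2]>110)
    M[k]=(black.astype(np.uint8),brass.astype(np.uint8))
    cv2.imwrite(f"pics/mr_{k}.png",np.hstack(M[k])*255)
def render(k,parts):
    u0,v0,u1,v1=boxes[k]
    m=np.zeros(((v1-v0)*S,(u1-u0)*S),np.uint8)
    for P in parts:
        q=(proj(d[k],P)-[u0,v0]+0.5)*S
        cv2.fillConvexPoly(m,cv2.convexHull(q.astype(np.float32)).astype(np.int32),1)
    return m
bo,bw,bk=brush_parts(40),brush_parts(50),brush_parts(60)
def iou(p,ks=("top","side")):
    o=0;To=toolT(*p,62);Tk=toolT(*p,-62)
    for k in ks:
        r1=render(k,[tf(Tk,bk[n]) for n in("tail","waist","sh")]+[tf(To,bo[n]) for n in("tail","waist","sh","bri")])
        r2=render(k,[tf(To,bo["fer"])])
        for r,m in zip((r1,r2),M[k]): o+=(r&m).sum()/(r|m).sum()
    return -o/len(ks)
if __name__=="__main__":
    for ks in (("top",),("side",),("top","side")):
        r=differential_evolution(iou,[(500,620),(320,420),(-0.1,0.4)],args=(ks,),seed=1,maxiter=40,popsize=10);print(ks,r.x,r.fun)
    p=r.x
    L=[(tf(toolT(*p,o),v),(0,255,0)) for o,b in((62,bo),(0,bw),(-62,bk)) for v in b.values()]
    overlay(d["top"],L,(160,140,262,225),7,"r_t.png");overlay(d["side"],L,(250,105,350,195),7,"r_s.png")
    # tray overlay
    c=d["top"]
    for i,t in enumerate([(484.5,-299.3,-0.112)]):
        T=Tm(t[0],t[1],0,t[2]);B=lambda x0,x1,y0,y1,z:np.array([[x0,y0,z],[x1,y0,z],[x1,y1,z],[x0,y1,z]],float)
        L=[(tf(T,B(-124,124,-116,116,26)),(0,255,0)),(tf(T,B(-116,116,-108,108,26)),(0,255,0))]
        for n in(-58,0,58): L.append((tf(T,B(54,64,n-12,n+12,26)),(255,0,255)))
        overlay(d["top"],L,(370,160,470,260),6,"t_t.png");overlay(d["side"],L,(305,250,465,370),5,"t_s.png")
E
python3 fit3.py
```

```text
('top',) [5.53163315e+02 3.59131188e+02 1.40250373e-01] -0.9843775721494479
('side',) [5.52746810e+02 3.54961401e+02 7.80538200e-02] -0.5317741935483871
('top', 'side') [5.53678136e+02 3.59183755e+02 1.22601537e-01] -0.7557103827990004
```

View pics/r_t.png

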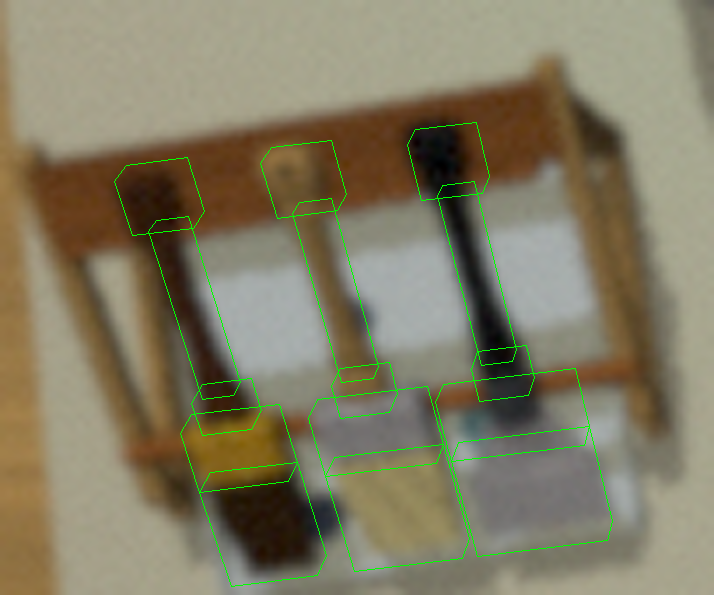

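View pics/r_s.png

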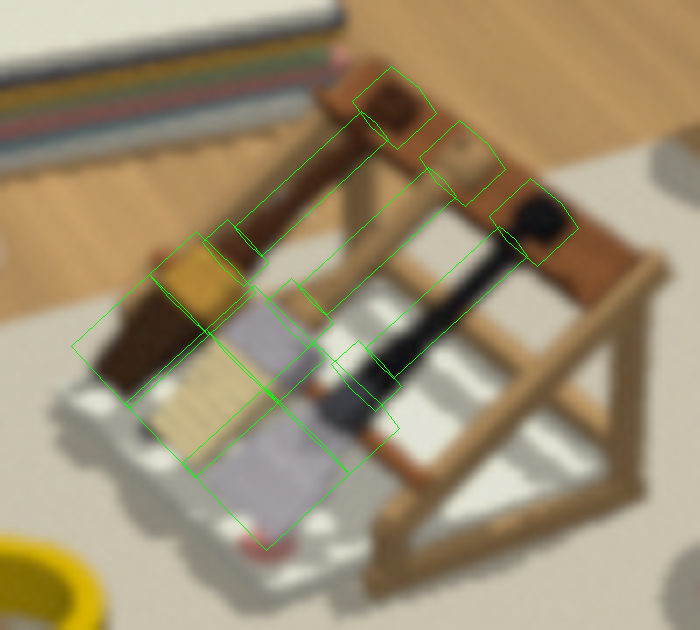

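View pics/t_t.png

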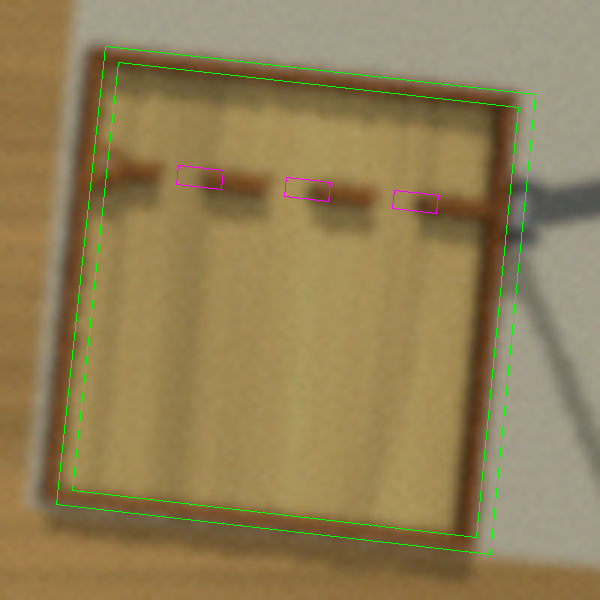

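View pics/t_s.png

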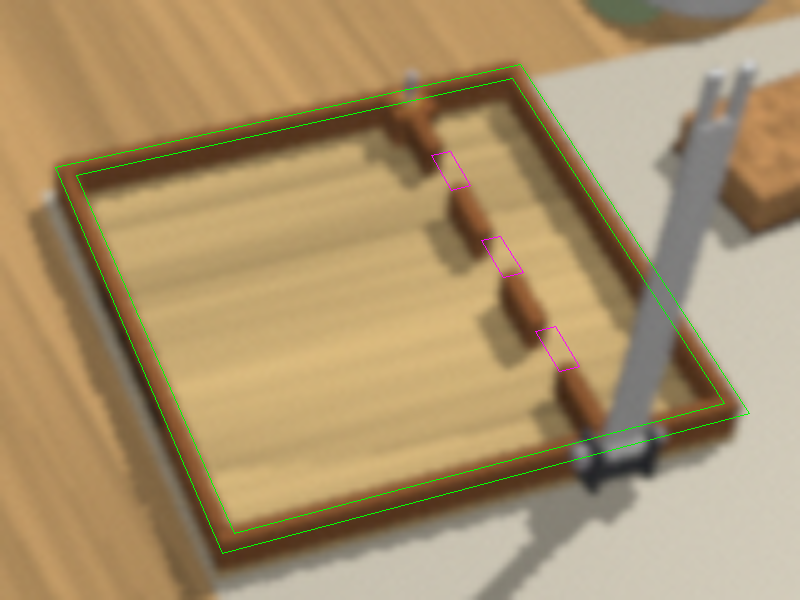

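```bash
cat > fit4.py <<'E'
from fit3 import *
from scipy.optimize import least_squares
K={"top":[(62,-72.5,155,195),(62,50,237,447),(0,-72.5,292,175),(0,50,372,435),(-62,-72.5,435,150),(62,115,290,562),(0,115,420,543)],
"side":[(62,-72.5,390,107),(0,-72.5,462,157),(-62,-72.5,540,222),(62,50,200,283),(0,50,265,345)]}
org={"top":(160,140),"side":(250,105)}
def res(p,ks=("top","side")):
    o=[]
    for k in ks:
        for off,x,u,v in K[k]:
            q=proj(d[k],tf(toolT(*p[:3],off),[x,0,14]))[0]
            o+=list(q-np.array(org[k])+.5-np.array([u,v])/7)
    return np.array(o)
for ks in (("top",),("side",),("top","side")):
    f=least_squares(res,[553,356,.15],args=(ks,),loss="soft_l1");print(ks,f.x,np.abs(f.fun).max(),f.cost)
p=f.x
L=[(tf(toolT(*p,o),v),(0,255,0)) for o,b in((62,bo),(0,bw),(-62,bk)) for v in b.values()]
overlay(d["top"],L,(160,140,262,225),7,"r_t2.png");overlay(d["side"],L,(250,105,350,195),7,"r_s2.png")
E
python3 fit4.py
```

```text
('top',) [5.58869578e+02 3.60445942e+02 1.66688773e-01] 1.5081848595739942 2.675599840550608
('side',) [5.54097789e+02 3.53550574e+02 1.48205092e-01] 0.5432484633141748 0.4559575250303127
('top', 'side') [5.57766862e+02 3.59560759e+02 1.62024072e-01] 1.7273446844335396 5.934505470576017
```

View pics/r_t2.png

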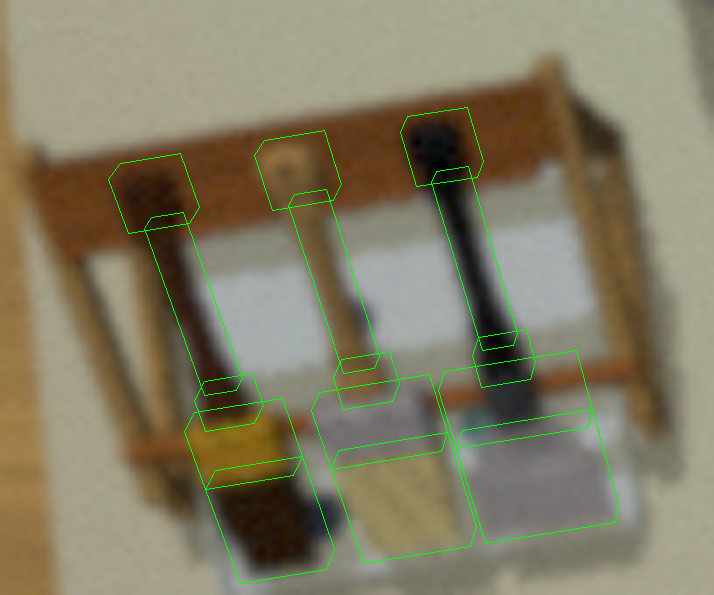

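View pics/r_s2.png

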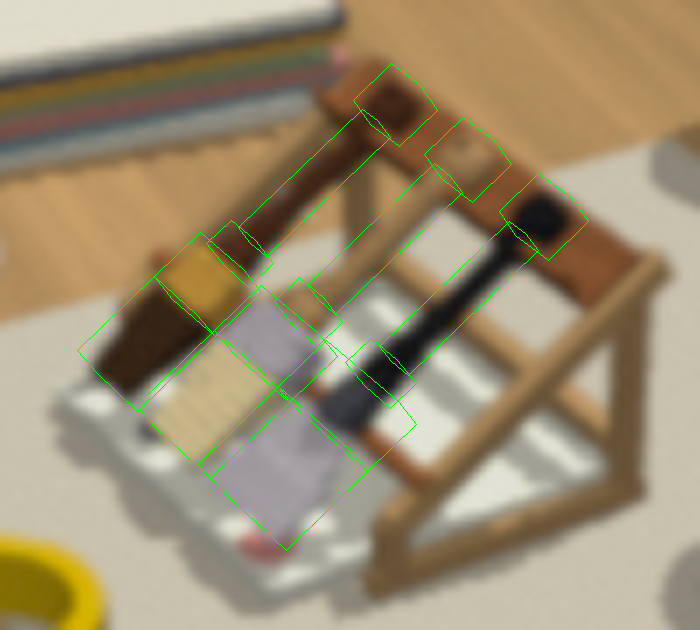

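The two cameras disagree by about 5 mm in y, so I'll use the wrist camera as referee. First I compute the move that brings it over the small brush.

```bash
cat >> h.py <<'E'
def down(yaw):
    # tool x down, tool y at world yaw
    y=np.array([np.cos(yaw),np.sin(yaw),0]);x=np.array([0,0,-1.]);return R.from_matrix(np.c_[x,y,np.cross(x,y)])
def delta(s,xyz,Rt,say=True):
    Rc=rot(s["ee_rot"]);dv=(Rt*Rc.inv()).as_rotvec(degrees=True)
    dp=(np.array(xyz)-s["ee_pos"])/10
    if say: print("dp cm",dp.round(2),"rotvec deg",dv.round(2),"|",np.linalg.norm(dv).round(1))
    return dp,dv
E
python3 - <<'E'
from h import *
s,d=pickle.load(open("c0.pkl","rb"))
print(rot(s["ee_rot"]).as_matrix().round(3))
yaw=-0.24
for a in (yaw+np.pi/2,yaw-np.pi/2):
    delta(s,[499,10,220],down(a))
W=cloud(d["side"])
E
```

```text
[[-0.001  0.337  0.941]
 [-0.002  0.941 -0.337]
 [-1.    -0.002 -0.   ]]
dp cm [ 28.01 -60.13  -0.57] rotvec deg [ 0.1  -0.04  5.95] | 5.9
dp cm [ 28.01 -60.13  -0.57] rotvec deg [-5.0000e-02 -1.6000e-01 -1.7405e+02] | 174.1
```

Emit:
apply_moves:
  commands: [2.5, -5.5, 0, 0, 0, 0.6, 0, 2.5, -5.5, 0, 0, 0, 0.6, 0, 2.5, -5.5, 0, 0, 0, 0.6, 0, 2.5, -5.5, 0, 0, 0, 0.6, 0, 2.5, -5.5, 0, 0, 0, 0.6, 0, 2.5, -5.5, 0, 0, 0, 0.6, 0, 2.5, -5.5, 0, 0, 0, 0.6, 0, 2.5, -5.5, 0, 0, 0, 0.6, 0, 2.5, -5.5, 0, 0, 0, 0.6, 0, 2.5, -5.5, 0, 0, 0, 0.6, 0]

```text
time: 1.4
ee_pos: [469.6, 60.1, 226.9]
ee_rot: [0.702, 0.084, 0.702, -0.084]
wrist_force: [1.3, 1.2, -0.6]
gripper_width: 0.499
```

Emit:
apply_moves:
  commands: [2.5, -4.8, 0, 0, 0, 0, 0, 0, 0, 0, 0, 0, 0, 0, 0, 0, 0, 0, 0, 0, 0]

```text
time: 1.78
ee_pos: [493.5, 14.6, 226.4]
ee_rot: [0.702, 0.084, 0.702, -0.084]
wrist_force: [-0.6, 1.1, -1.0]
gripper_width: 0.501
```

```bash
cat >> h.py <<'E'
def wshot(name,say=True):
    from station import ctrl
    s=ctrl.observe();c=ctrl.camera("wrist")
    cv2.imwrite("pics/"+name,c["frame"][:,:,::-1])
    if say: print("t",s["time"],"pos",s["ee_pos"].round(1),"q",np.round(s["joint_pos"],2),"F",s["wrist_force"].round(1),"w",round(s["gripper_width"]*92,1))
    T=np.eye(4);T[:3,:3]=rot(s["ee_rot"]).as_matrix();T[:3,3]=s["ee_pos"]
    c["wTc"]=T@c["tool_from_camera"];c["s"]=s
    pickle.dump(c,open("pics/"+name[:-4]+".pkl","wb"));return s,c
def wcloud(c):
    K=c["K"];d=c["depth"];v,u=np.mgrid[0:400,0:640]
    x=(u-K[0,2])/K[0,0];y=(v-K[1,2])/K[1,1];r=np.hypot(x,y)+1e-9
    P=np.stack([x/r*np.tan(r)*d,y/r*np.tan(r)*d,d],-1);P[(d<=0)|(r>1.45)]=np.nan
    return P@c["wTc"][:3,:3].T+c["wTc"][:3,3]
def wproj(c,p):
    Ti=np.linalg.inv(c["wTc"]);p=tf(Ti,p);h=np.hypot(p[:,0],p[:,1])+1e-9;r=np.arctan2(h,p[:,2])
    K=c["K"];return np.c_[p[:,0]/h*r*K[0,0]+K[0,2],p[:,1]/h*r*K[1,1]+K[1,2]]
def pix2plane(c,uv,z):
    K=c["K"];uv=np.atleast_2d(uv).astype(float);x=(uv[:,0]-K[0,2])/K[0,0];y=(uv[:,1]-K[1,2])/K[1,1];r=np.hypot(x,y)+1e-9
    D=np.c_[x/r*np.sin(r),y/r*np.sin(r),np.cos(r)]@c["wTc"][:3,:3].T;o=c["wTc"][:3,3]
    return o+D*((z-o[2])/D[:,2])[:,None]
def woverlay(c,L,name,box=(0,0,640,400),s=1.25):
    u0,v0,u1,v1=box;im=cv2.resize(c["frame"][v0:v1,u0:u1,::-1],None,fx=s,fy=s,interpolation=cv2.INTER_CUBIC)
    for P,col in L:
        q=(wproj(c,P)-[u0,v0]+.5)*s;cv2.polylines(im,[cv2.convexHull(q.astype(np.float32)).astype(int)],True,col,1)
    cv2.imwrite("pics/"+name,im)
E
python3 - <<'E'
from h import *
s,c=wshot("w1.png")
T=Tm(499,10.3,0,-0.24)
woverlay(c,[(tf(T,v),(0,255,0)) for v in brush_parts(34).values()],"w1o.png")
E
```

```text
t 1.775 pos [493.5  14.6 226.4] q [ 0.    0.19 -0.09  1.94  0.02  1.01  1.23] F [-0.6  1.1 -1. ] w 46.1
```

View pics/w1o.png

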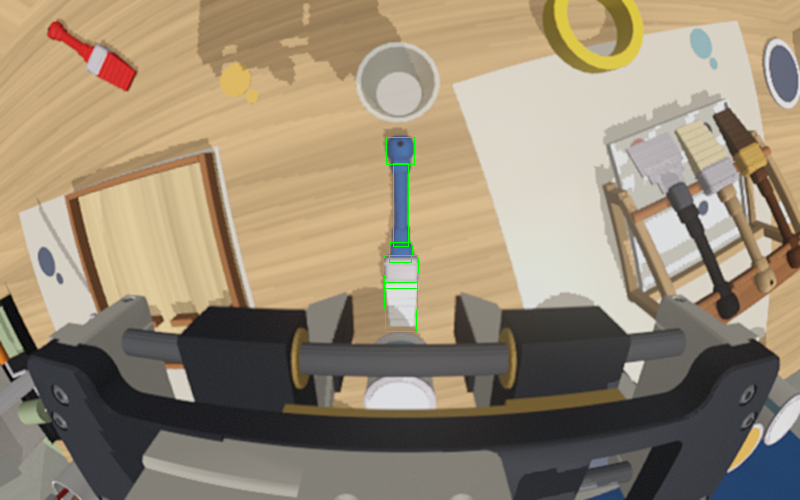

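The wrist picture shows the blue brush, with its tail at (400,150) and ferrule at (400,268), matching the overlay. The red one at (90,55) is the look-alike. I'll refine with the wrist image.

```bash
cat >> h.py <<'E'
def wfit(c,mask,Tfun,parts,x0,z_up=2):
    from scipy.optimize import minimize
    S=z_up;m=cv2.resize(mask.astype(np.uint8)*255,None,fx=S,fy=S,interpolation=cv2.INTER_LINEAR)>127;m=m.astype(np.uint8)
    def f(p):
        r=np.zeros_like(m)
        for P in parts:
            q=(wproj(c,tf(Tfun(p),P))+.5)*S
            cv2.fillConvexPoly(r,np.round(cv2.convexHull(q.astype(np.float32))*16).astype(np.int32),1,shift=4)
        return -(r&m).sum()/(r|m).sum()
    best=None
    for k in range(3):
        x0=np.array(x0,float);n=len(x0)
        sim=np.vstack([x0]+[x0+np.eye(n)[i]*([6,6,.05][i] if n==3 else 5)*(-1)**k for i in range(n)])
        r=minimize(f,x0,method="Nelder-Mead",options=dict(initial_simplex=sim,maxiter=200));x0=r.x
    return r.x,r.fun
E
python3 - <<'E'
from h import *
c=pickle.load(open("pics/w1.pkl","rb"))
h=cv2.cvtColor(c["frame"],cv2.COLOR_RGB2HSV).astype(int)
m=(h[...,0]>100)&(h[...,0]<125)&(h[...,1]>110);m[:,:290]=0;m[:,350:]=0;m[:90]=0;m[225:]=0
bp=brush_parts(34)
p,f=wfit(c,m,lambda p:Tm(p[0],p[1],0,p[2]),[bp[n] for n in("tail","waist","sh")],[499,10.3,-.24])
print(p,f)
woverlay(c,[(tf(Tm(p[0],p[1],0,p[2]),v),(0,255,0)) for v in bp.values()],"w1o2.png",(270,90,370,280),3)
g=p[:2]+6*np.array([np.cos(p[2]),np.sin(p[2])])
delta(c["s"],[g[0],g[1],60],down(p[2]+np.pi/2));print(g)
E
```

```text
[ 5.17666667e+02  4.29666667e+01 -4.84444444e-01] 0.0
dp cm [  2.95   2.56 -16.64] rotvec deg [ -0.04  -0.06 -14.06] | 14.1
[522.97626957  40.17236586]h.py:79: RuntimeWarning: overflow encountered in scalar negative
  return -(r&m).sum()/(r|m).sum()
```

View pics/w1o2.png

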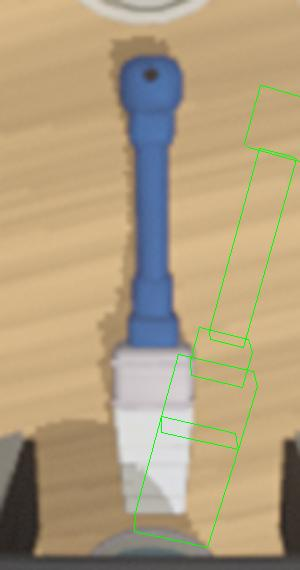

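```bash
sed -i 's/return -(r&m).sum()\/(r|m).sum()/return -float((r\&m).sum())\/float((r|m).sum())/' h.py
cat > f5.py <<'E'
from h import *
c=pickle.load(open("pics/w1.pkl","rb"))
h=cv2.cvtColor(c["frame"],cv2.COLOR_RGB2HSV).astype(int)
m=(h[...,0]>100)&(h[...,0]<125)&(h[...,1]>110);m[:,:290]=0;m[:,350:]=0;m[:90]=0;m[225:]=0
bp=brush_parts(34)
p,f=wfit(c,m,lambda p:Tm(p[0],p[1],0,p[2]),[bp[n] for n in("tail","waist","sh")],[499,10.3,-.24])
print(p,f)
woverlay(c,[(tf(Tm(p[0],p[1],0,p[2]),v),(0,255,0)) for v in bp.values()],"w1o2.png",(270,90,370,280),3)
g=p[:2]+6*np.array([np.cos(p[2]),np.sin(p[2])])
delta(c["s"],[g[0],g[1],60],down(p[2]+np.pi/2));print(g)
E
python3 f5.py
```

```text
[ 4.98388209e+02  1.04440070e+01 -2.39011578e-01] -0.711648423460219
dp cm [  1.07  -0.56 -16.64] rotvec deg [-0.03 -0.06  0.01] | 0.1
[504.21764344   9.0235525 ]
```

View pics/w1o2.png

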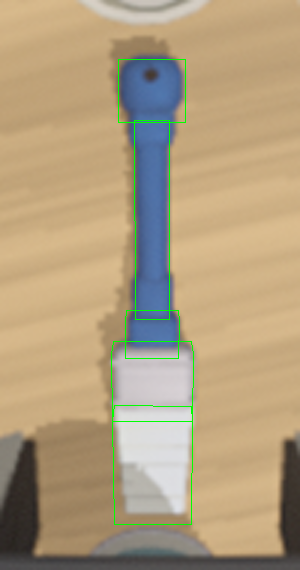

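Emit:
apply_moves:
  commands: [0.2, -0.35, -5, 0, 0, 0, 0, 0, 0, -5, 0, 0, 0, 0, 0, 0, -5, 0, 0, 0, 0, 0, 0, -5, 0, 0, 0, 0, 0, 0, 0, 0, 0, 0, 0]

```text
time: 2.45
ee_pos: [491.7, 12.2, 23.6]
ee_rot: [0.699, 0.083, 0.705, -0.083]
wrist_force: [0.3, -0.8, 0.4]
gripper_width: 0.498
```

```bash
python3 -c "
from h import *
s,c=wshot('w2.png')
print(rot(s['ee_rot']).as_matrix().round(3))"
```

```text
t 2.45 pos [491.7  12.2  23.6] q [-0.02  0.51 -0.08  2.08  0.07  0.57  1.2 ] F [ 0.3 -0.8  0.4] w 45.8
[[-0.009  0.234  0.972]
 [ 0.     0.972 -0.234]
 [-1.    -0.002 -0.009]]
```

View pics/w2.png

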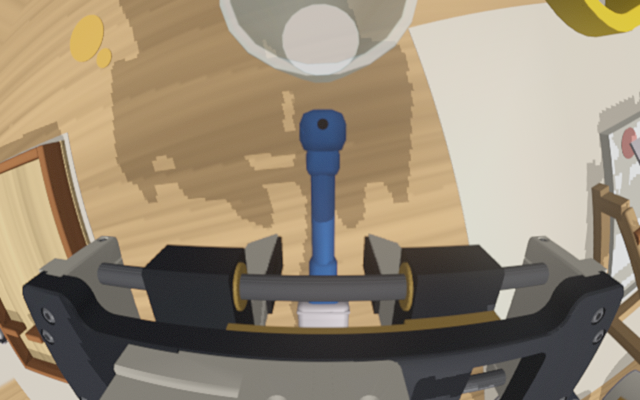

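Emit:
apply_moves:
  commands: [0.3, 0, -1.8, 0, 0, 0, 0, 0, 0, 0, 0, 0, 0, 0, 0, 0, 0, 0, 0, 0, 0]

```text
time: 2.88
ee_pos: [500.4, 10.9, 10.8]
ee_rot: [0.703, 0.084, 0.701, -0.084]
wrist_force: [0.7, 0.1, -0.6]
gripper_width: 0.5
```

Emit:
apply_moves:
  commands: [-0.4, 0, -0.8, 0, 0, 0, 0, 0, 0, 0, 0, 0, 0, 0, 0, 0, 0, 0, 0, 0, 0]

```text
time: 3.25
ee_pos: [494.9, 10.5, 0.8]
ee_rot: [0.702, 0.084, 0.702, -0.084]
wrist_force: [-0.1, 1.2, 0.2]
gripper_width: 0.499
```

Emit:
apply_moves:
  commands: [0, 0, 0.15, 0, 0, 0, 0, 0, 0, 0, 0, 0, 0, 1, 0, 0, 0, 0, 0, 0, 1, 0, 0, 0, 0, 0, 0, 1, 0, 0, 0, 0, 0, 0, 1]

```text
time: 3.88
ee_pos: [495.1, 10.5, 2.2]
ee_rot: [0.702, 0.084, 0.702, -0.084]
wrist_force: [-0.0, 0.8, -0.7]
gripper_width: 0.15
```

Gripped at 13.8 mm, which matches the 14 mm waist. Now lift.

Emit:
apply_moves:
  commands: [0, 0, 3, 0, 0, 0, 1, 0, 0, 6, 0, 0, 0, 1, 0, 0, 6, 0, 0, 0, 1, 0, -0.5, 3, 0, 0, -10, 1, 0, -1.5, 0, 0, 0, -10, 1, 0, -1.5, 0, 0, 0, -10, 1, 0, -1.5, 0, 0, 0, -10, 1, 0, -1.5, 0, 0, 0, -10, 1, 0, -1.5, 0, 0, 0, -10, 1, 0, -1.5, 0, 0, 0, -10, 1]

```text
time: 5.12
ee_pos: [494.6, -84.9, 182.0]
ee_rot: [0.525, 0.473, 0.526, -0.473]
wrist_force: [0.4, -0.6, -1.0]
gripper_width: 0.148
```

Emit:
apply_moves:
  commands: [0, -1.5, 0, 0, 0, -10, 1, 0, -1.5, 0, 0, 0, -10, 1, 0, -1.5, 0, 0, 0, -10, 1, 0, -1.5, 0, 0, 0, -10, 1, 0, -1.5, 0, 0, 0, -10, 1, 0, -1.5, 0, 0, 0, -10, 1, 0, -1.5, 0, 0, 0, -10, 1, 0, -1.5, 0, 0, 0, -10, 1, 0, -1.5, 0, 0, 0, -10, 1, 0, -1.5, 0, 0, 0, -10, 1]

```text
time: 6.38
ee_pos: [494.7, -234.7, 181.9]
ee_rot: [0.025, -0.706, 0.025, 0.707]
wrist_force: [-0.6, 0.3, -0.7]
gripper_width: 0.152
```

```bash
python3 -c "
from h import *
s,c=wshot('w3.png')
print(rot(s['ee_rot']).as_matrix().round(3))
delta(s,[508,-236,200],down(-.113-np.pi/2))
T=Tm(485,-292,0,-.113);B=lambda x0,x1,y0,y1,z:np.array([[x0,y0,z],[x1,y0,z],[x1,y1,z],[x0,y1,z]],float)
L=[(tf(T,B(-124,124,-116,116,26)),(0,255,0)),(tf(T,B(-116,116,-108,108,26)),(0,255,0))]
for n in(-58,0,58): L.append((tf(T,B(54,64,n-12,n+12,26)),(255,0,255)))
woverlay(c,L,'w3o.png')
"
```

```text
t 6.375 pos [ 494.7 -234.7  181.9] q [-0.03  0.37  0.53  1.88 -0.23  0.95 -1.04] F [-0.6  0.3 -0.7] w 14.0
[[-0.001 -0.07  -0.998]
 [ 0.    -0.998  0.07 ]
 [-1.    -0.     0.001]]
dp cm [ 1.33 -0.13  1.81] rotvec deg [-0.02 -0.03 -2.46] | 2.5
```

View pics/w3o.png

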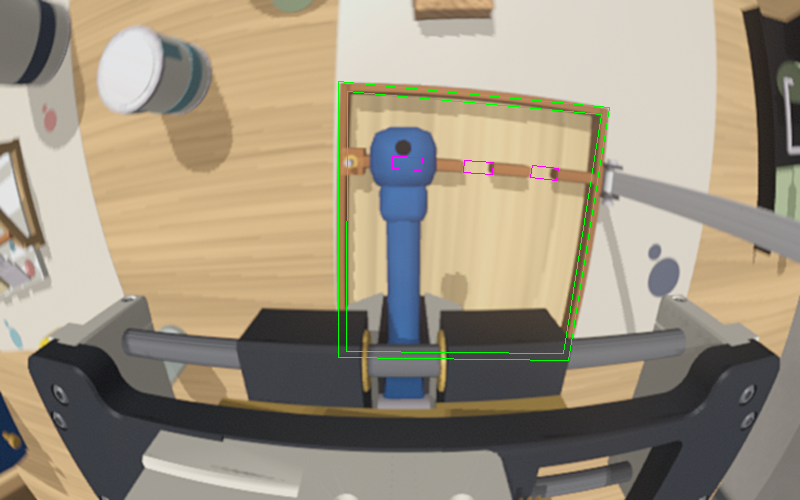

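The wrist view shows the held brush with its tail at (403,150) and the tray outline on the overlay, with the comb notches at about (407,162), (478,167) and (545,173). The bolt is at (350,162). Align and descend over notch3.

Emit:
apply_moves:
  commands: [1.35, -0.15, 0, 0, 0, -2.5, 1, 0, 0, -4, 0, 0, 0, 1, 0, 0, -4, 0, 0, 0, 1, 0, 0, -3, 0, 0, 0, 1, 0, 0, -1.5, 0, 0, 0, 1, 0, 0, 0, 0, 0, 0, 1]

```text
time: 7.18
ee_pos: [507.9, -235.6, 56.5]
ee_rot: [0.038, -0.705, 0.038, 0.707]
wrist_force: [0.1, -0.5, -0.4]
gripper_width: 0.152
```

```bash
python3 -c "
from h import *
s,c=wshot('w4.png')
print(rot(s['ee_rot']).as_matrix().round(3))
delta(s,[508.4,-236.3,20],down(-.113-np.pi/2))
T=Tm(485,-292,0,-.113);B=lambda x0,x1,y0,y1,z:np.array([[x0,y0,z],[x1,y0,z],[x1,y1,z],[x0,y1,z]],float)
L=[(tf(T,B(-124,124,-116,116,26)),(0,255,0)),(tf(T,B(-116,116,-108,108,26)),(0,255,0))]
for n in(-58,0,58): L.append((tf(T,B(54,64,n-12,n+12,26)),(255,0,255)))
woverlay(c,L,'w4o.png')
"
```

```text
t 7.175 pos [ 507.9 -235.6   56.5] q [ 0.04  0.58  0.45  1.92 -0.36  0.72 -0.98] F [ 0.1 -0.5 -0.4] w 14.0
[[-0.002 -0.107 -0.994]
 [ 0.001 -0.994  0.107]
 [-1.    -0.001  0.002]]
dp cm [ 0.05 -0.07 -3.65] rotvec deg [-0.04 -0.1  -0.34] | 0.4
```

View pics/w4o.png

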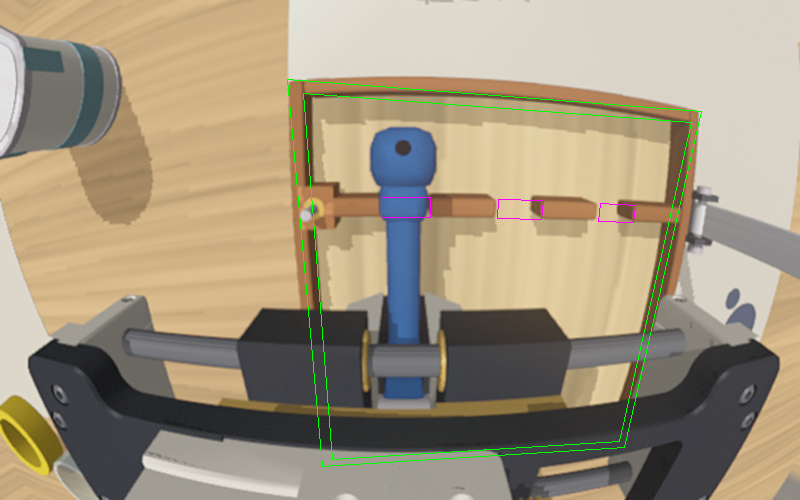

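Overlay and comb agree within about 1 mm, and the brush sits over its notch. Lower.

Emit:
apply_moves:
  commands: [0.05, -0.05, -3.0, 0, 0, 0, 1, 0, 0, -0.6, 0, 0, -0.3, 1, 0, 0, 0, 0, 0, 0, 1, 0, 0, 0, 0, 0, 0, 1]

```text
time: 7.72
ee_pos: [509.9, -237.0, 22.5]
ee_rot: [-0.04, 0.707, -0.04, -0.705]
wrist_force: [0.4, -0.9, -1.8]
gripper_width: 0.149
```

Emit:
apply_moves:
  commands: [-0.1, 0, -0.8, 0, 0, 0, 1, 0, 0, -0.4, 0, 0, 0, 1, 0, 0, 0, 0, 0, 0, 1, 0, 0, 0, 0, 0, 0, 1]

```text
time: 8.22
ee_pos: [508.0, -236.6, 9.2]
ee_rot: [0.04, -0.706, 0.04, 0.706]
wrist_force: [-0.2, 0.3, -1.1]
gripper_width: 0.151
```

Emit:
apply_moves:
  commands: [0, 0, -0.15, 0, 0, 0, 1, 0, 0, 0, 0, 0, 0, 1, 0, 0, 0, 0, 0, 0, 1]

```text
time: 8.6
ee_pos: [508.1, -236.5, 7.8]
ee_rot: [-0.04, 0.706, -0.04, -0.706]
wrist_force: [-0.5, 0.4, -0.2]
gripper_width: 0.149
```

Emit:
apply_moves:
  commands: [0, 0, -0.1, 0, 0, 0, 1, 0, 0, 0, 0, 0, 0, 1, 0, 0, 0, 0, 0, 0, 1]

```text
time: 8.98
ee_pos: [508.2, -236.6, 7.2]
ee_rot: [-0.04, 0.706, -0.04, -0.706]
wrist_force: [-1.1, 0.8, 4.8]
gripper_width: 0.15
```

Contact at 4.8 N, so the brush is on the floor. Open part-way and lift.

Emit:
apply_moves:
  commands: [0, 0, 0, 0, 0, 0, 0.3, 0, 0, 0, 0, 0, 0, 0.3, 0, 0, 0, 0, 0, 0, 0.3, 0, 0, 2, 0, 0, 0, 0.3, 0, 0, 5, 0, 0, 0, 0.3, 0, 0, 5, 0, 0, 0, 0.3, 0, 0, 6, 0, 0, 0, 0.3, 0, 0, 0, 0, 0, 0, 0.3]

```text
time: 9.98
ee_pos: [511.5, -238.6, 193.3]
ee_rot: [-0.039, 0.71, -0.041, -0.702]
wrist_force: [-0.1, 0.2, 0.3]
gripper_width: 0.348
```

```bash
python3 -c "
from h import *
s,c=wshot('w5.png')
T=Tm(485,-292,0,-.113)
bT=T@Tm(14,58,5,np.pi)
woverlay(c,[(tf(bT,v),(0,255,0)) for v in brush_parts(34).values()],'w5o.png')
"
```

```text
t 9.975 pos [ 511.5 -238.6  193.3] q [-0.05  0.38  0.55  1.84 -0.24  0.97 -1.08] F [-0.1  0.2  0.3] w 32.0
```

View pics/w5o.png

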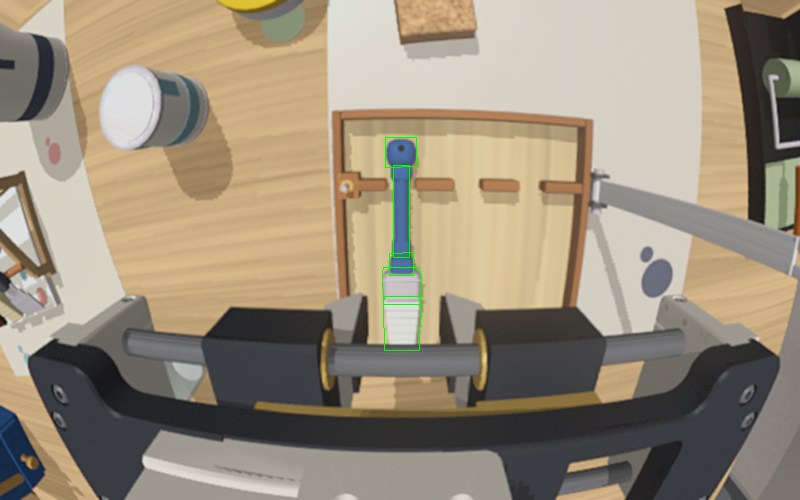

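The small brush lies in notch3 exactly on the model overlay. Now to the rack, turning the tool back.

Emit:
apply_moves:
  commands: [-0.1, 3.1, 0, 0, 0, 10.3, 0.3, -0.1, 3.1, 0, 0, 0, 10.3, 0.3, -0.1, 3.1, 0, 0, 0, 10.3, 0.3, -0.1, 3.1, 0, 0, 0, 10.3, 0.3, -0.1, 3.1, 0, 0, 0, 10.3, 0.3, -0.1, 3.1, 0, 0, 0, 10.3, 0.3, -0.1, 3.1, 0, 0, 0, 10.3, 0.3, -0.1, 3.1, 0, 0, 0, 10.3, 0.3, -0.1, 3.1, 0, 0, 0, 10.3, 0.3, -0.1, 3.1, 0, 0, 0, 10.3, 0.3]

```text
time: 11.28
ee_pos: [496.8, 74.2, 185.9]
ee_rot: [0.528, 0.469, 0.529, -0.47]
wrist_force: [0.5, -0.4, -0.1]
gripper_width: 0.349
```

Emit:
apply_moves:
  commands: [-0.1, 3.1, 0, 0, 0, 10.3, 0.3, -0.1, 3.1, 0, 0, 0, 10.3, 0.3, -0.1, 3.1, 0, 0, 0, 10.3, 0.3, -0.1, 3.1, 0, 0, 0, 10.3, 0.3, -0.1, 3.1, 0, 0, 0, 10.3, 0.3, -0.1, 3.1, 0, 0, 0, 10.3, 0.3, -0.1, 3.1, 0, 0, 0, 10.3, 0.3, -0.1, 3.1, 0, 0, 0, 10.3, 0.3, -0.1, 3.1, 0, 0, 0, 10.3, 0.3, 0, 0, 0, 1.2, -7.9, 0, 0.3]

```text
time: 12.52
ee_pos: [489.6, 354.8, 184.4]
ee_rot: [0.752, -0.054, 0.654, 0.061]
wrist_force: [-0.5, -0.5, -0.7]
gripper_width: 0.353
```

Emit:
apply_moves:
  commands: [0, 0, 0, 1.2, -7.9, 0, 0.3, 0, 0, 0, 1.2, -7.9, 0, 0.3, 0, 0, 0, 1.2, -7.9, 0, 0.3, 0, 0, 0, 0, 0, 0, 0.3, 0, 0, 0, 0, 0, 0, 0.3]

```text
time: 13.15
ee_pos: [491.0, 350.7, 186.5]
ee_rot: [0.864, -0.044, 0.497, 0.064]
wrist_force: [0.4, 0.6, 0.1]
gripper_width: 0.351
```

```bash
python3 -c "
from h import *
s,c=wshot('w6.png')
print(rot(s['ee_rot']).as_matrix().round(3))
p=(556,357,.155)
L=[(tf(toolT(*p,o),v),(0,255,0)) for o,b in((62,40),(0,50),(-62,60)) for v in brush_parts(b).values()]
woverlay(c,L,'w6o.png')
"
```

```text
t 13.15 pos [491.  350.7 186.5] q [-0.8   0.24 -0.08  2.13  0.81  0.51  0.19] F [0.4 0.6 0.1] w 32.3
[[ 0.497 -0.154  0.854]
 [ 0.067  0.988  0.139]
 [-0.865 -0.012  0.501]]
```

View pics/w6o.png

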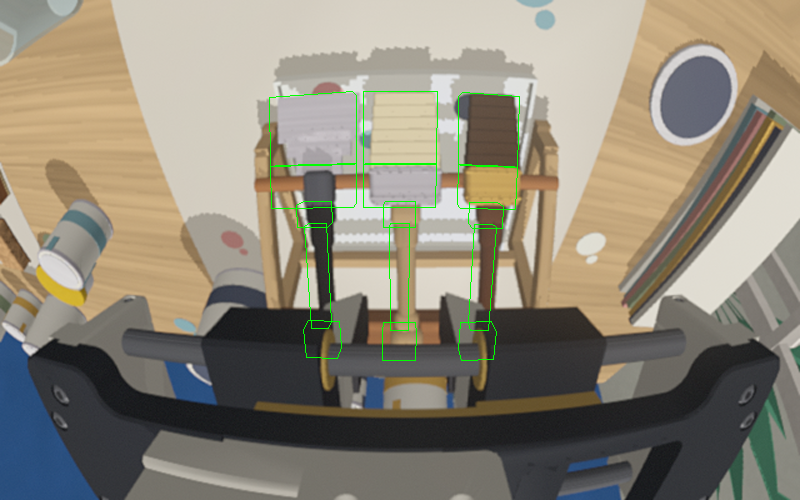

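```bash
python3 -c "
from h import *
c=pickle.load(open('pics/w6.pkl','rb'))
woverlay(c,[],'w6c.png',(205,60,435,300),2.5)
"
```

```text
(no output)
```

View pics/w6c.png

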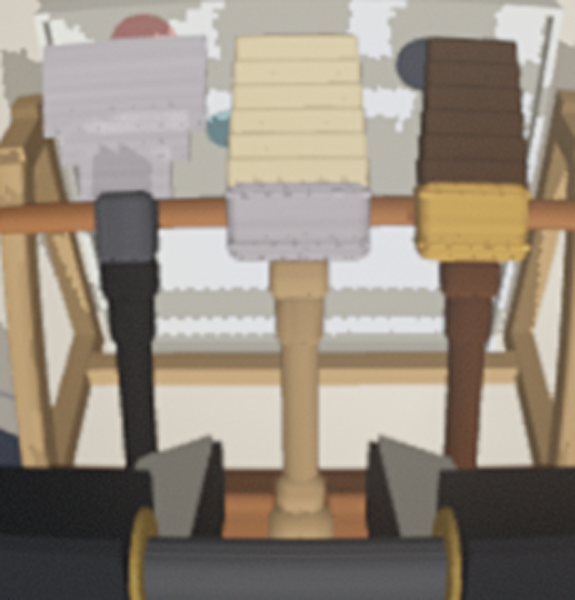

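```bash
cat > f6.py <<'E'
from h import *
from scipy.optimize import least_squares
import sys
c=pickle.load(open('pics/w6.pkl','rb'))
pts=[(0,115,18,295,36),(0,65,18,298.5,188),(0,35,18,298.5,257),(62,65,18,472,187),(62,35,18,472,258),(62,115,18,472,39)]
ln=[(0,300,400),(62,466,400),(-62,135,400)]
def cv(u,v): return np.array([u/2.5+205-.5,v/2.5+60-.5])
def res(p):
    o=[]
    for off,x,z,u,v in pts:
        T=toolT(*p[:3],off);T[2,3]+=p[3]
        e=wproj(c,tf(T,[x,0,z]))[0]-cv(u,v);o+=list(e*[1,1])
    for off,u,v in ln:
        T=toolT(*p[:3],off);T[2,3]+=p[3]
        q=wproj(c,tf(T,np.array([[x,0,12] for x in np.arange(-60,22,2.)])));t=cv(u,v)
        o.append(np.interp(-t[1],-q[:,1],q[:,0])-t[0] if q[0,1]>q[-1,1] else np.interp(t[1],q[:,1],q[:,0])-t[0])
    o.append((p[3])/3)
    return np.array(o)
f=least_squares(res,[556,357,.155,0]);print(f.x.round(3));print(f.fun.round(1))
p=f.x
L=[]
for o,b in((62,40),(0,50),(-62,60)):
    T=toolT(*p[:3],o);T[2,3]+=p[3]
    L+=[(tf(T,v),(0,255,0)) for v in brush_parts(b).values()]
woverlay(c,L,'w6o2.png',(205,60,435,300),2.5)
E
python3 f6.py
```

```text
[ 5.58722e+02  3.62189e+02  1.78000e-01 -4.21000e+00]
[-0.2  0.4 -0.7 -3.3 -0.3  3.2  0.7 -2.7  0.   2.6  0.5  0.2  0.  -1.
  1.1 -1.4]
```

View pics/w6o2.png

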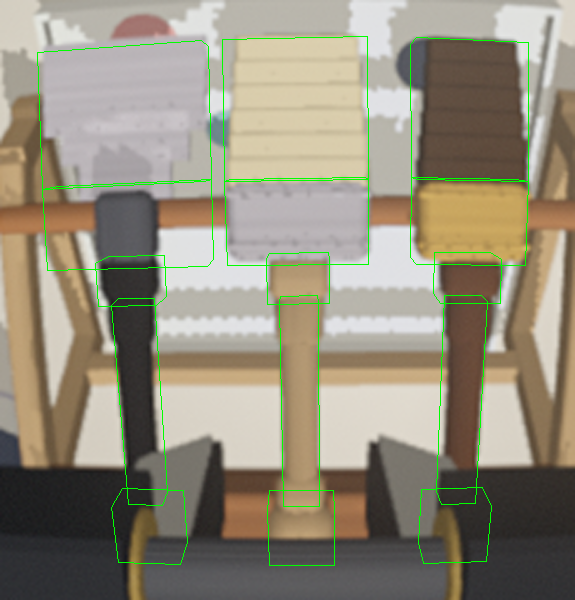

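Run:
```python
from h import *
c=pickle.load(open('pics/w6.pkl','rb'));W=wcloud(c)
for name,off,(u,v),(du,dv) in [("wide fer",0,(298,222),(40,15)),("wide bri",0,(296,110),(40,40)),("oval fer",62,(472,222),(30,15)),("wide waist",0,(300,400),(8,30)),("oval waist",62,(466,390),(8,30)),("wide tail",0,(301,522),(12,8))]:
    a=lambda x,o:int(x/2.5+o)
    P=W[a(v-dv,60):a(v+dv,60)+1,a(u-du,205):a(u+du,205)+1].reshape(-1,3)
    for p in [(558.7,362.2,.178)]:
        T=toolT(*p,off);q=tf(np.linalg.inv(T),P);print(name,np.nanmedian(P,0).round(1),"in tool frame",np.nanmedian(q,0).round(1))
```

```text
wide fer [504.9 353.   70.3] in tool frame [53.  -0.6 18.2]
wide bri [474.7 347.3  48. ] in tool frame [91.  -0.2 15.5]
oval fer [494.3 412.1  70.2] in tool frame [53.1  1.4 18. ]
wide waist [561.5 362.8 102.7] in tool frame [-12.8  -0.4  15. ]
oval waist [548.3 422.9 100.6] in tool frame [-9.9  0.4 14.8]
wide tail [601.4 369.9 130.1] in tool frame [-62.   -0.1  17.1]
```

Depth confirms the rack model: waist top at 15.0 and ferrule top at 18.2 mm in the tool frames. I compute the grasp for wide_brush, the pale wood one in the middle at crop (300,400).

```bash
cat > rk.py <<'E'
from h import *
from station import ctrl
def rt(off,z,x=0,p=(558.7,362.2,.178)):
    T=toolT(*p,off);Rt=R.from_matrix(np.c_[-T[:3,2],-T[:3,1],np.cross(-T[:3,2],-T[:3,1])])
    return tf(T,[x,0,z])[0],Rt,T
E
python3 - <<'E'
from rk import *
s=ctrl.observe();print(s["ee_pos"].round(1),s["time"])
for z in (60,2,):
    x,Rt,T=rt(0,z);print(x.round(1));delta(s,x,Rt)
print("normal",T[:3,2].round(3))
E
```

```text
[491.6 350.6 186.9] 13.2
[527.3 356.6 133.8]
dp cm [ 3.57  0.59 -5.3 ] rotvec deg [ 0.93 -1.82  1.43] | 2.5
[557.7 362.   84.7]
dp cm [  6.6    1.14 -10.22] rotvec deg [ 0.93 -1.82  1.43] | 2.5
normal [-0.523 -0.094  0.847]
```

Emit:
apply_moves:
  commands: [1.8, 0.3, -2.65, 0.9, -1.8, 1.4, 0.3, 1.8, 0.3, -2.65, 0, 0, 0, 0.3, 0, 0, 0, 0, 0, 0, 0.3, 0, 0, 0, 0, 0, 0, 0.3]

```text
time: 13.7
ee_pos: [527.5, 356.5, 134.1]
ee_rot: [0.872, -0.043, 0.482, 0.077]
wrist_force: [0.1, 0.9, 0.4]
gripper_width: 0.349
```

Run:
```python
from rk import *
s,c=wshot("w7.png")
x,Rt,T=rt(0,2);delta(s,x,Rt)
p=(558.7,362.2,.178)
L=[(tf(toolT(*p,o),v),(0,255,0)) for o,b in((62,40),(0,50),(-62,60)) for v in brush_parts(b).values()]
woverlay(c,L,'w7o.png')
```

```text
t 13.7 pos [527.5 356.5 134.1] q [-0.85  0.37  0.03  2.13  1.07  0.36 -0.04] F [0.1 0.9 0.4] w 32.1
dp cm [ 3.02  0.55 -4.94] rotvec deg [0.02 0.05 0.05] | 0.1
```

View pics/w7o.png

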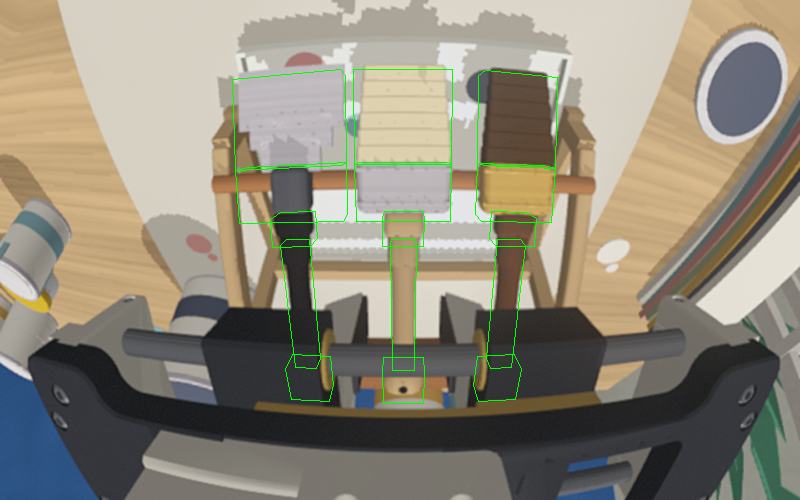

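Emit:
apply_moves:
  commands: [1.5, 0.28, -2.4, 0, 0, 0, 0.3, 0, 0, 0, 0, 0, 0, 0.3, 0, 0, 0, 0, 0, 0, 0.3]

```text
time: 14.12
ee_pos: [541.5, 359.8, 110.6]
ee_rot: [0.872, -0.043, 0.482, 0.078]
wrist_force: [1.2, 0.7, 0.2]
gripper_width: 0.353
```

Run:
```python
from rk import *
s=ctrl.observe();print(s["ee_pos"].round(1),s["joint_pos"].round(3),s["wrist_force"].round(1))
x,Rt,T=rt(0,2);delta(s,x,Rt)
```

```text
[541.5 359.8 110.6] [-0.868  0.431  0.076  2.111  1.149  0.314 -0.118] [1.2 0.7 0.2]
dp cm [ 1.61  0.22 -2.59] rotvec deg [-0.01  0.08 -0.05] | 0.1
```

Emit:
apply_moves:
  commands: [1.6, 0.22, -2.6, 0, 0, 0, 0.3, 0, 0, 0, 0, 0, 0, 0.3, 0, 0, 0, 0, 0, 0, 0.3]

```text
time: 14.5
ee_pos: [557.4, 362.0, 84.5]
ee_rot: [0.872, -0.043, 0.482, 0.078]
wrist_force: [1.2, -0.3, 0.1]
gripper_width: 0.349
```

Run:
```python
from rk import *
s,c=wshot("w8.png")
x,Rt,T=rt(0,2);delta(s,x,Rt);print(tf(np.linalg.inv(T),s["ee_pos"]).round(1))
```

```text
t 14.5 pos [557.4 362.   84.5] q [-0.89  0.5   0.13  2.09  1.25  0.26 -0.22] F [ 1.2 -0.3  0.1] w 32.1
dp cm [0.03 0.   0.02] rotvec deg [ 0.    0.07 -0.05] | 0.1
[[ 0.4 -0.   2. ]]
```

View pics/w8.png

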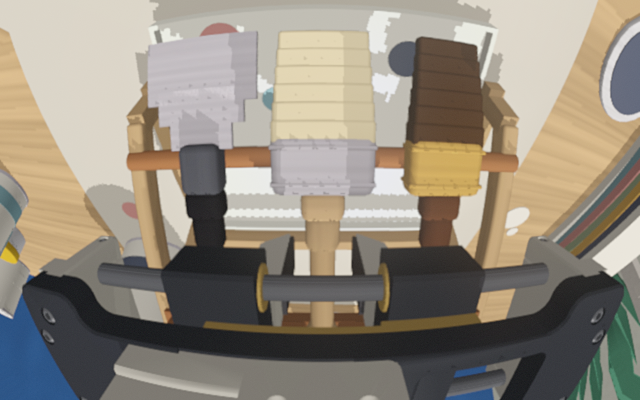

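The fingers straddle the pale handle at (322,255). Close and pull out square to the slope.

Emit:
apply_moves:
  commands: [0, 0, 0, 0, 0, 0, 1, 0, 0, 0, 0, 0, 0, 1, 0, 0, 0, 0, 0, 0, 1, 0, 0, 0, 0, 0, 0, 1, -0.52, -0.09, 0.85, 0, 0, 0, 1, -1.05, -0.19, 1.69, 0, 0, 0, 1, -1.57, -0.28, 2.54, 0, 0, 0, 1, -2.1, -0.38, 3.4, 0, 0, 0, 1, -2.1, -0.38, 3.4, 0, 0, 0, 1, 0, 0, 0, 0, 0, 0, 1]

```text
time: 15.8
ee_pos: [483.7, 349.7, 205.3]
ee_rot: [0.872, -0.042, 0.481, 0.079]
wrist_force: [-0.0, -0.2, -0.7]
gripper_width: 0.149
```

Run:
```python
from rk import *
s,c=wshot("w9.png")
```

```text
t 15.8 pos [483.7 349.7 205.3] q [-0.8   0.19 -0.09  2.16  0.86  0.5   0.16] F [-0.  -0.2 -0.7] w 13.7
```

View pics/w9.png

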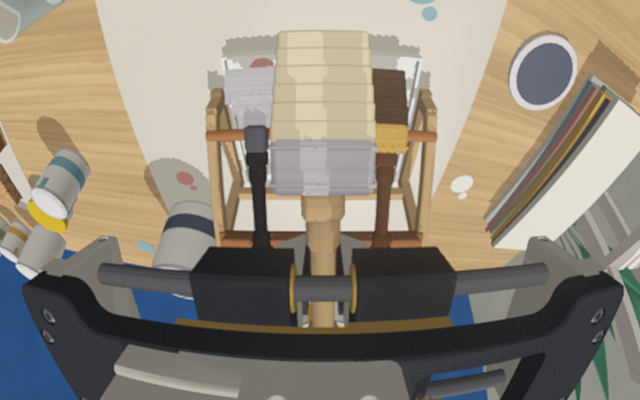

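Run:
```python
from rk import *
s=ctrl.observe()
dp,dv=delta(s,[498.9,-293.6,190],down(-.113+np.pi/2))
print(dv/4)
```

```text
dp cm [  1.48 -64.24  -1.37] rotvec deg [ -1.12  32.32 -16.28] | 36.2
[-0.28083777  8.08010271 -4.07046053]
```

Emit:
apply_moves:
  commands: [0.1, -3, 0, -0.3, 8.1, -4.1, 1, 0.1, -5.5, 0, -0.3, 8.1, -4.1, 1, 0.1, -5.5, 0, -0.3, 8.1, -4.1, 1, 0.1, -5.5, 0, -0.2, 8.0, -4.0, 1, 0.1, -5.5, 0, 0, 0, 0, 1, 0.1, -5.5, 0, 0, 0, 0, 1, 0.1, -5.5, 0, 0, 0, 0, 1, 0.1, -5.5, 0, 0, 0, 0, 1, 0.1, -5.5, 0, 0, 0, 0, 1, 0.1, -5.5, 0, 0, 0, 0, 1]

```text
time: 17.1
ee_pos: [494.8, -172.6, 200.2]
ee_rot: [0.718, 0.032, 0.694, -0.037]
wrist_force: [1.3, 1.2, -1.6]
gripper_width: 0.145
```

Emit:
apply_moves:
  commands: [0.2, -5, -0.5, 0, 0, 0, 1, 0.2, -4, -0.5, 0, 0, 0, 1, 0.1, -2, -0.5, 0, 0, 0, 1, 0, 0, 0, 0, 0, 0, 1]

```text
time: 17.6
ee_pos: [498.9, -282.4, 184.5]
ee_rot: [0.717, 0.033, 0.695, -0.038]
wrist_force: [-0.6, 0.6, -1.6]
gripper_width: 0.145
```

```bash
cat > ty.py <<'E'
from rk import *
def tray_ov(c,name,extra=[]):
    T=Tm(485,-292,0,-.113);B=lambda x0,x1,y0,y1,z:np.array([[x0,y0,z],[x1,y0,z],[x1,y1,z],[x0,y1,z]],float)
    L=[(tf(T,B(-124,124,-116,116,26)),(0,255,0)),(tf(T,B(-116,116,-108,108,26)),(0,255,0))]
    for n in(-58,0,58): L.append((tf(T,B(54,64,n-12,n+12,26)),(255,0,255)))
    woverlay(c,L+extra,name)
E
python3 - <<'E'
from ty import *
s,c=wshot("w10.png");delta(s,[498.9,-293.6,60],down(-.113+np.pi/2));tray_ov(c,"w10o.png")
E
```

```text
t 17.6 pos [ 498.9 -282.4  184.5] q [ 0.33  0.36  0.18  1.83 -0.09  0.92  2.01] F [-0.6  0.6 -1.6] w 13.3
dp cm [  0.    -1.12 -12.45] rotvec deg [ 0.55  1.79 -0.71] | 2.0
```

View pics/w10o.png

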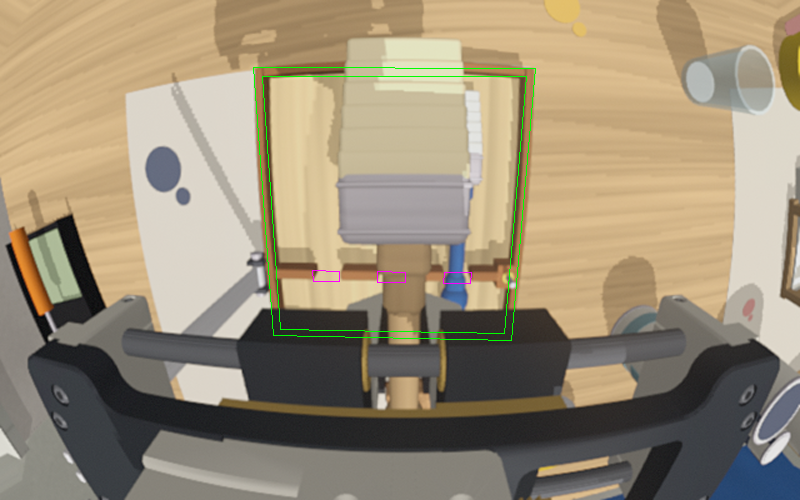

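Emit:
apply_moves:
  commands: [0, -1.1, -1, 0.5, 1.8, -0.7, 1, 0, 0, -4, 0, 0, 0, 1, 0, 0, -4, 0, 0, 0, 1, 0, 0, -3.4, 0, 0, 0, 1, 0, 0, 0, 0, 0, 0, 1, 0, 0, 0, 0, 0, 0, 1]

```text
time: 18.4
ee_pos: [501.7, -290.6, 63.8]
ee_rot: [0.708, 0.038, 0.704, -0.038]
wrist_force: [-0.1, -0.7, -0.1]
gripper_width: 0.146
```

Run:
```python
from ty import *
s,c=wshot("w11.png");delta(s,[498.9,-293.6,20],down(-.113+np.pi/2));tray_ov(c,"w11o.png")
```

```text
t 18.4 pos [ 501.7 -290.6   63.8] q [ 0.36  0.55  0.15  1.87 -0.12  0.73  2.05] F [-0.1 -0.7 -0.1] w 13.4
dp cm [-0.28 -0.3  -4.38] rotvec deg [ 0.05  0.29 -0.32] | 0.4
```

View pics/w11o.png

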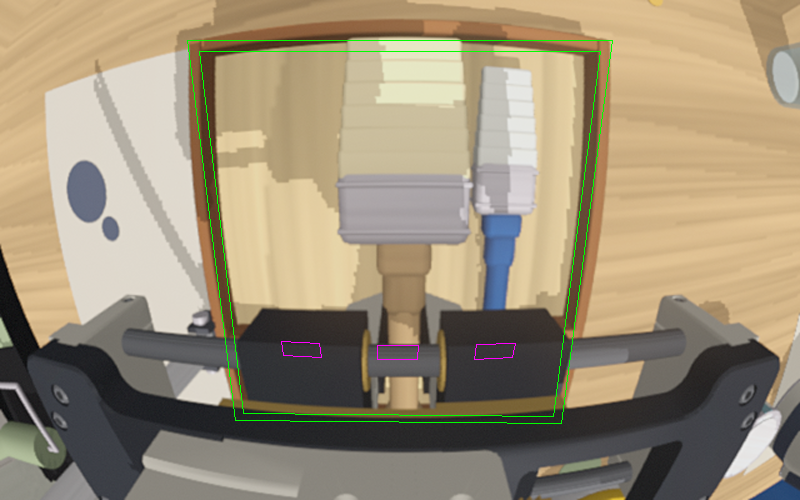

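Emit:
apply_moves:
  commands: [-0.2, -0.3, -2.2, 0, 0.3, -0.3, 1, 0, 0, -2.2, 0, 0, 0, 1, 0, 0, -0.5, 0, 0, 0, 1, 0, 0, 0, 0, 0, 0, 1, 0, 0, 0, 0, 0, 0, 1]

```text
time: 19.08
ee_pos: [499.4, -294.6, 14.4]
ee_rot: [0.706, 0.04, 0.706, -0.041]
wrist_force: [-0.1, 0.6, -1.5]
gripper_width: 0.146
```

Emit:
apply_moves:
  commands: [0, 0.05, -0.5, 0, 0, 0, 1, 0, 0, 0, 0, 0, 0, 1, 0, 0, -0.2, 0, 0, 0, 1, 0, 0, 0, 0, 0, 0, 1, 0, 0, 0, 0, 0, 0, 1]

```text
time: 19.7
ee_pos: [498.8, -293.7, 6.8]
ee_rot: [0.706, 0.04, 0.706, -0.04]
wrist_force: [-0.7, -0.2, -1.2]
gripper_width: 0.147
```

Emit:
apply_moves:
  commands: [0, 0, -0.1, 0, 0, 0, 1, 0, 0, 0, 0, 0, 0, 1, 0, 0, 0, 0, 0, 0, 1]

```text
time: 20.08
ee_pos: [498.9, -293.7, 5.9]
ee_rot: [0.706, 0.04, 0.706, -0.04]
wrist_force: [0.3, 0.9, 0.5]
gripper_width: 0.153
```

Emit:
apply_moves:
  commands: [0, 0, -0.03, 0, 0, 0, 1, 0, 0, 0, 0, 0, 0, 0.3, 0, 0, 0, 0, 0, 0, 0.3, 0, 0, 0, 0, 0, 0, 0.3, 0, 0, 2, 0, 0, 0, 0.3, 0, 0, 5, 0, 0, 0, 0.3, 0, 0, 6, 0, 0, 0, 0.3, 0, 0, 6, 0, 0, 0, 0.3, 0, 0, 0, 0, 0, 0, 0.3]

```text
time: 21.2
ee_pos: [502.4, -295.9, 202.9]
ee_rot: [0.71, 0.038, 0.702, -0.042]
wrist_force: [0.6, 0.1, -0.9]
gripper_width: 0.354
```

Run:
```python
from ty import *
s,c=wshot("w12.png")
T=Tm(485,-292,0,-.113)
ex=[(tf(T@Tm(14,o,5,np.pi),v),(255,255,0)) for o,w in((58,34),(0,50)) for v in brush_parts(w).values()]
tray_ov(c,"w12o.png",ex)
```

```text
t 21.2 pos [ 502.4 -295.9  202.9] q [ 0.33  0.37  0.19  1.78 -0.08  0.99  2.01] F [ 0.6  0.1 -0.9] w 32.6
```

View pics/w12o.png

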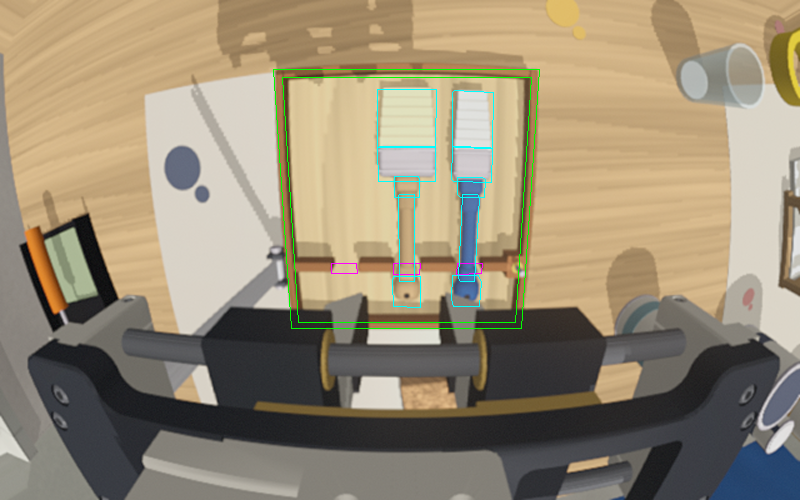

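Both brushes match their models at (407,130) and (472,130). Back for the oval brush.

Run:
```python
from rk import *
s=ctrl.observe()
for z in (120,60,2): 
    x,Rt,T=rt(62,z,7);print(x.round(1))
    dp,dv=delta(s,x,Rt)
print(dv/4)
```

```text
[479.1 410.9 181. ]
dp cm [-2.15 70.56 -1.88] rotvec deg [  1.18 -31.84  16.34] | 35.8
[510.5 416.5 130.1]
dp cm [ 0.99 71.12 -6.96] rotvec deg [  1.18 -31.84  16.34] | 35.8
[540.8 422.   81. ]
dp cm [  4.02  71.67 -11.88] rotvec deg [  1.18 -31.84  16.34] | 35.8
[ 0.29548758 -7.95982161  4.0855208 ]
```

Emit:
apply_moves:
  commands: [-0.2, 5.8, 0.3, 0, 0, 0, 0.3, -0.2, 5.8, 0.3, 0, 0, 0, 0.3, -0.2, 5.8, 0, 0, 0, 0, 0.3, -0.2, 5.8, 0, 0, 0, 0, 0.3, -0.2, 5.8, 0, 0, 0, 0, 0.3, -0.2, 5.8, 0, 0, 0, 0, 0.3, -0.2, 5.8, 0, 0.3, -8, 4.1, 0.3, -0.2, 5.8, 0, 0.3, -8, 4.1, 0.3, -0.2, 5.8, 0, 0.3, -8, 4.1, 0.3, -0.2, 5.8, -0.6, 0.3, -7.9, 4.1, 0.3]

```text
time: 22.5
ee_pos: [481.3, 253.6, 196.7]
ee_rot: [0.855, -0.038, 0.514, 0.058]
wrist_force: [1.7, -1.9, -0.7]
gripper_width: 0.348
```

Emit:
apply_moves:
  commands: [0, 5.8, -0.9, 0, 0, 0, 0.3, 0, 5.8, -0.9, 0, 0, 0, 0.3, 0, 0.9, 0, 0, 0, 0, 0.3, 0, 0, 0, 0, 0, 0, 0.3]

```text
time: 23.0
ee_pos: [482.6, 375.7, 177.9]
ee_rot: [0.854, -0.038, 0.515, 0.055]
wrist_force: [-0.0, -1.0, -0.4]
gripper_width: 0.351
```

Run:
```python
from rk import *
s,c=wshot("w13.png")
x,Rt,T=rt(62,60,7);delta(s,x,Rt)
p=(558.7,362.2,.178)
L=[(tf(toolT(*p,o),v),(0,255,0)) for o,b in((62,40),(-62,60)) for v in brush_parts(b).values()]
woverlay(c,L,'w13o.png',(150,50,490,300),2.3)
```

```text
t 23.0 pos [482.6 375.7 177.9] q [-0.76  0.29 -0.16  2.07  0.77  0.57  0.18] F [-0.  -1.  -0.4] w 32.3
dp cm [ 2.79  4.09 -4.78] rotvec deg [ 1.1  -4.17  2.57] | 5.0
```

View pics/w13o.png

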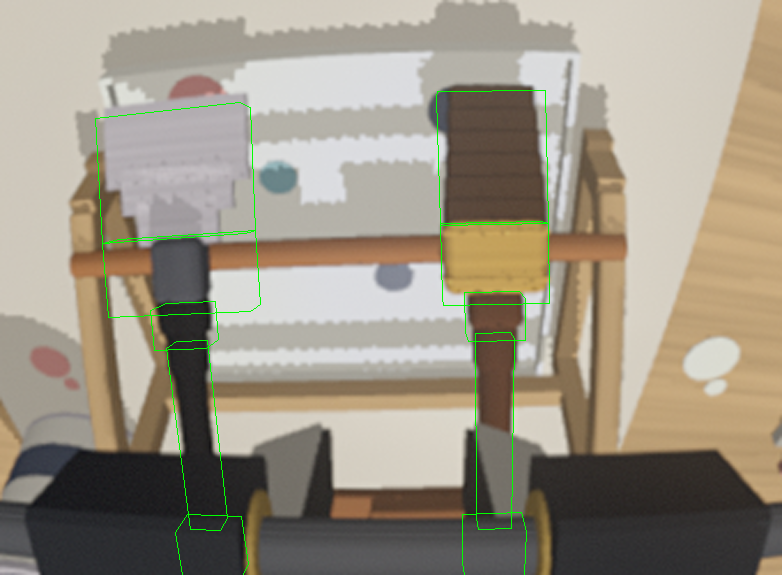

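The oval brush fits the model, with its ferrule at (495,258). The knife at (190,300) stays.

Emit:
apply_moves:
  commands: [1.0, 4.0, -1.5, 1.1, -4.2, 2.6, 0.3, 1.0, 0, -1.6, 0, 0, 0, 0.3, 0.8, 0, -1.6, 0, 0, 0, 0.3, 0, 0, 0, 0, 0, 0, 0.3, 0, 0, 0, 0, 0, 0, 0.3]

```text
time: 23.68
ee_pos: [511.8, 414.9, 132.8]
ee_rot: [0.872, -0.042, 0.481, 0.077]
wrist_force: [-0.1, 1.6, -0.2]
gripper_width: 0.347
```

Run:
```python
from rk import *
s=ctrl.observe();print(s["joint_pos"].round(2))
for z in (60,25,2): 
    x,Rt,T=rt(62,z,7);delta(s,x,Rt)
```

```text
[-0.87  0.42 -0.06  2.05  1.06  0.46 -0.1 ]
dp cm [-0.13  0.16 -0.27] rotvec deg [-0.13  0.14  0.11] | 0.2
dp cm [ 1.7   0.49 -3.24] rotvec deg [-0.13  0.14  0.11] | 0.2
dp cm [ 2.9   0.71 -5.19] rotvec deg [-0.13  0.14  0.11] | 0.2
```

Emit:
apply_moves:
  commands: [0.85, 0.25, -1.6, 0, 0, 0, 0.3, 0.85, 0.25, -1.6, 0, 0, 0, 0.3, 0.6, 0.1, -1.0, 0, 0, 0, 0.3, 0, 0, 0, 0, 0, 0, 0.3, 0, 0, 0, 0, 0, 0, 0.3]

```text
time: 24.3
ee_pos: [534.4, 422.4, 90.9]
ee_rot: [0.872, -0.042, 0.481, 0.078]
wrist_force: [-0.5, -0.3, -1.4]
gripper_width: 0.35
```

Run:
```python
from rk import *
s,c=wshot("w14.png")
x,Rt,T=rt(62,2,7);delta(s,x,Rt);print(tf(np.linalg.inv(T),s["ee_pos"]).round(1))
```

```text
t 24.3 pos [534.4 422.4  90.9] q [-0.9   0.52  0.    2.02  1.17  0.39 -0.21] F [-0.5 -0.3 -1.4] w 32.2
dp cm [ 0.64 -0.04 -0.99] rotvec deg [-0.17  0.15  0.01] | 0.2
[[ 7.1 -1.5 13.7]]
```

View pics/w14.png

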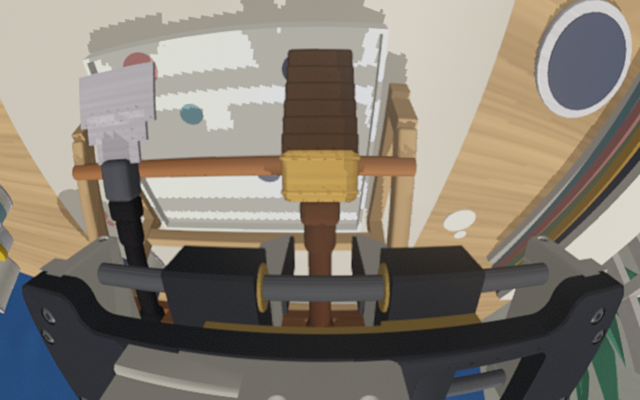

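Emit:
apply_moves:
  commands: [0.63, 0, -1.0, 0, 0, 0, 0.3, 0, 0, 0, 0, 0, 0, 0.3, 0, 0, 0, 0, 0, 0, 0.3]

```text
time: 24.72
ee_pos: [540.7, 421.9, 79.9]
ee_rot: [0.872, -0.042, 0.481, 0.078]
wrist_force: [0.3, 1.3, 0.1]
gripper_width: 0.349
```

Run:
```python
from rk import *
s=ctrl.observe()
x,Rt,T=rt(62,2,7);delta(s,x,Rt);print(tf(np.linalg.inv(T),s["ee_pos"]).round(1))
```

```text
dp cm [0.01 0.   0.11] rotvec deg [-0.11  0.11  0.02] | 0.2
[[7.7 0.  1.2]]
```

Emit:
apply_moves:
  commands: [0, 0, 0.08, 0, 0, 0, 1, 0, 0, 0, 0, 0, 0, 1, 0, 0, 0, 0, 0, 0, 1, 0, 0, 0, 0, 0, 0, 1, -0.52, -0.09, 0.85, 0, 0, 0, 1, -1.05, -0.19, 1.69, 0, 0, 0, 1, -1.57, -0.28, 2.54, 0, 0, 0, 1, -2.1, -0.38, 3.4, 0, 0, 0, 1, -2.1, -0.38, 3.4, 0, 0, 0, 1, 0, 0, 0, 0, 0, 0, 1]

```text
time: 25.98
ee_pos: [466.5, 410.8, 203.2]
ee_rot: [0.873, -0.041, 0.48, 0.08]
wrist_force: [0.0, -0.3, -0.5]
gripper_width: 0.148
```

Run:
```python
from rk import *
s,c=wshot("w15.png")
T=Tm(485,-292,0,-.113)
t=tf(T,[9-7.5,-58,0])[0];print(t)
dp,dv=delta(s,[t[0],t[1],190],down(-.113+np.pi/2));print(dv/4)
```

```text
t 25.975 pos [466.5 410.8 203.2] q [-0.86  0.25 -0.15  2.08  0.89  0.58  0.04] F [ 0.  -0.3 -0.5] w 13.6
[ 479.95037254 -349.79923237    0.        ]
dp cm [  1.35 -76.06  -1.32] rotvec deg [ -1.43  32.51 -16.25] | 36.4
[-0.35642296  8.12666293 -4.0617719 ]
```

View pics/w15.png

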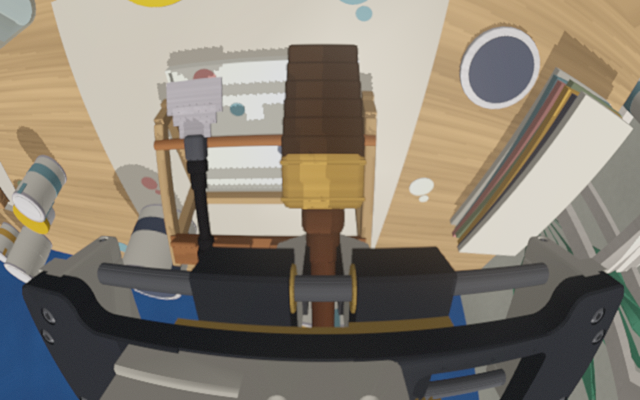

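Emit:
apply_moves:
  commands: [0, -3, 0, -0.4, 8.1, -4.1, 1, 0, -5.8, 0, -0.4, 8.1, -4.1, 1, 0, -5.8, 0, -0.3, 8.1, -4.1, 1, 0, -5.8, 0, -0.3, 8.1, -4.0, 1, 0, -5.8, 0, 0, 0, 0, 1, 0, -5.8, 0, 0, 0, 0, 1, 0, -5.8, 0, 0, 0, 0, 1, 0, -5.8, 0, 0, 0, 0, 1, 0, -5.8, 0, 0, 0, 0, 1, 0, -5.8, 0, 0, 0, 0, 1]

```text
time: 27.28
ee_pos: [466.9, -143.9, 198.3]
ee_rot: [0.709, 0.036, 0.703, -0.041]
wrist_force: [1.2, 0.0, -0.2]
gripper_width: 0.147
```

Emit:
apply_moves:
  commands: [0, -5.5, 0, 0, 0, 0, 1, 0, -5.5, 0, 0, 0, 0, 1, 0, -4, 0, 0, 0, 0, 1, 0, -2, 0, 0, 0, 0, 1, 0, 0, 0, 0, 0, 0, 1, 0, 0, 0, 0, 0, 0, 1]

```text
time: 28.02
ee_pos: [468.2, -309.0, 199.0]
ee_rot: [0.709, 0.036, 0.703, -0.039]
wrist_force: [0.5, 0.0, -0.9]
gripper_width: 0.148
```

Run:
```python
from ty import *
s,c=wshot("w16.png")
T=Tm(485,-292,0,-.113)
t=tf(T,[0.5,-58,0])[0]
dp,dv=delta(s,[t[0],t[1],60],down(-.113+np.pi/2))
tray_ov(c,"w16o.png")
```

```text
t 28.025 pos [ 468.2 -309.   199. ] q [ 0.42  0.33  0.15  1.83 -0.06  0.97  2.05] F [ 0.5  0.  -0.9] w 13.6
dp cm [  1.08  -4.06 -13.9 ] rotvec deg [ 0.28  0.53 -0.42] | 0.7
```

View pics/w16o.png

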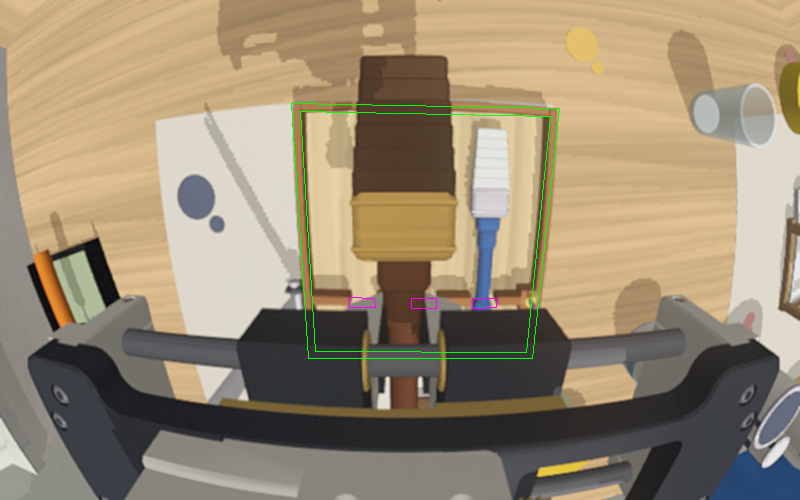

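Emit:
apply_moves:
  commands: [0.5, -2, 0, 0.3, 0.5, -0.4, 1, 0.6, -2, 0, 0, 0, 0, 1, 0, 0, 0, 0, 0, 0, 1, 0, 0, 0, 0, 0, 0, 1, 0, 0, 0, 0, 0, 0, 1]

```text
time: 28.7
ee_pos: [479.1, -349.8, 199.6]
ee_rot: [0.706, 0.04, 0.705, -0.04]
wrist_force: [0.1, 0.2, -1.7]
gripper_width: 0.148
```

Run:
```python
from ty import *
s=ctrl.observe()
T=Tm(485,-292,0,-.113)
t=tf(T,[0.5,-58,0])[0]
dp,dv=delta(s,[t[0],t[1],60],down(-.113+np.pi/2))
c=ctrl.camera("side");crop(c,280,60,520,260,3.3,"s17.png")
c=ctrl.camera("top");crop(c,350,100,520,280,3.3,"t17.png")
```

```text
dp cm [-1.000e-02  1.000e-02 -1.396e+01] rotvec deg [0.04 0.08 0.  ] | 0.1
```

View pics/s17.png

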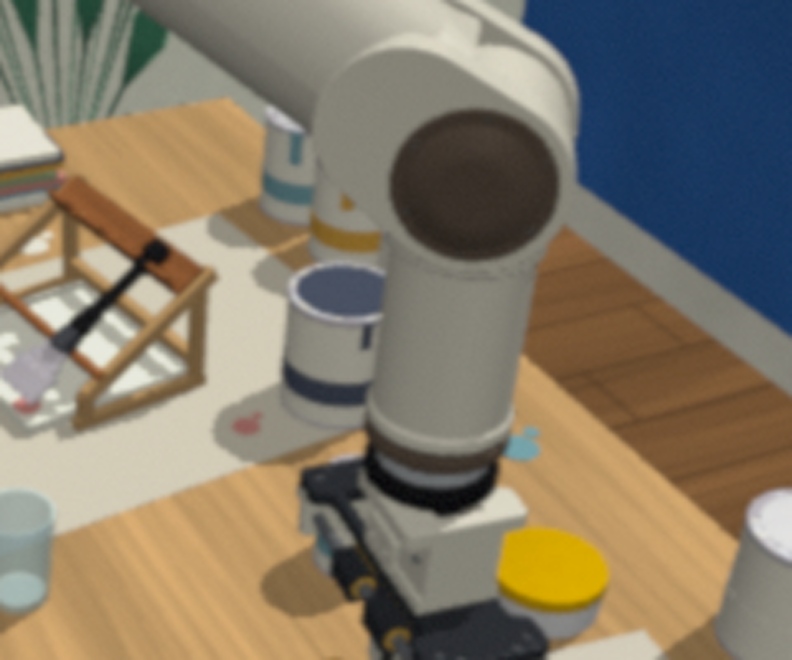

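View pics/t17.png

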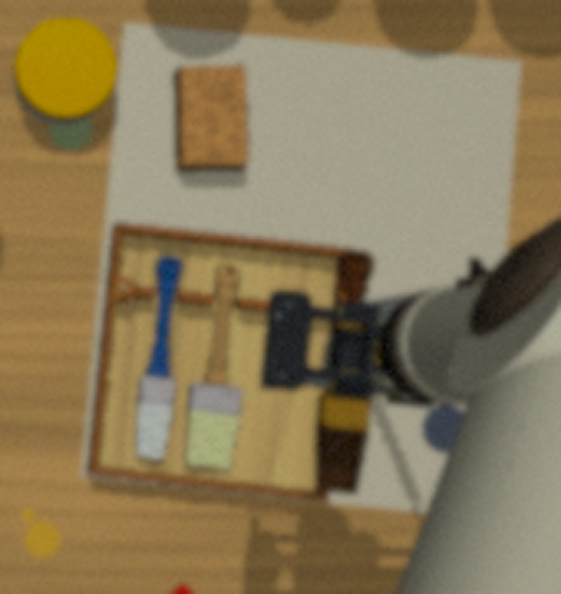

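Run:
```python
from ty import *
c=ctrl.camera("side");crop(c,310,190,510,350,4,"s18.png")
```

```text
(no output)
```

View pics/s18.png

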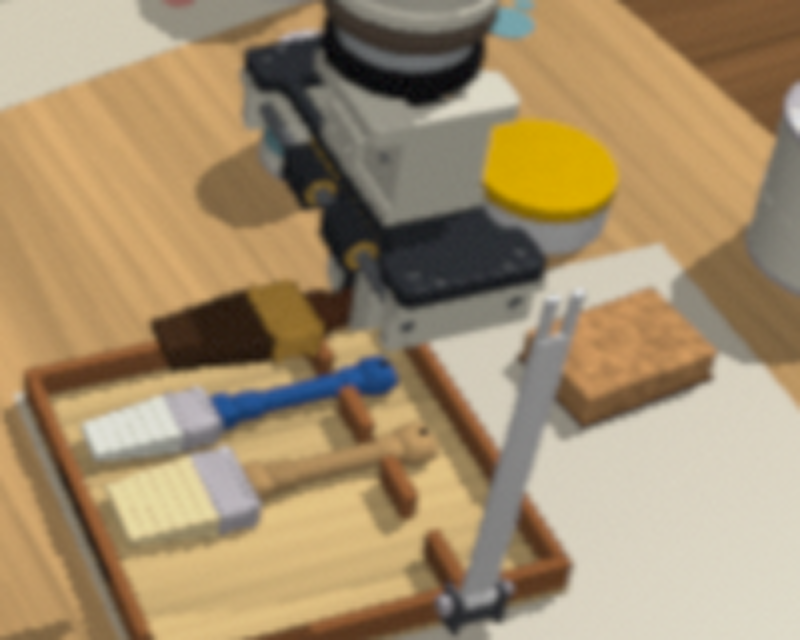

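Nominally the body clears the upright strap by about 10 mm in x. I lower in steps and watch the force and the side view.

Emit:
apply_moves:
  commands: [0, 0, -2, 0, 0, 0, 1, 0, 0, -2, 0, 0, 0, 1, 0, 0, 0, 0, 0, 0, 1, 0, 0, 0, 0, 0, 0, 1]

```text
time: 29.35
ee_pos: [479.2, -351.6, 160.3]
ee_rot: [0.707, 0.04, 0.705, -0.041]
wrist_force: [0.7, 0.6, 0.6]
gripper_width: 0.149
```

Run:
```python
from ty import *
s=ctrl.observe();print(s["ee_pos"],s["wrist_force"].round(1))
T=Tm(485,-292,0,-.113);t=tf(T,[0.5,-58,0])[0];delta(s,[t[0],t[1],60],down(-.113+np.pi/2))
c=ctrl.camera("side");crop(c,310,190,510,350,4,"s19.png")
```

```text
[ 479.23991832 -351.56867877  160.29458283] [0.7 0.6 0.6]
dp cm [ -0.03   0.19 -10.03] rotvec deg [0.11 0.12 0.1 ] | 0.2
```

View pics/s19.png

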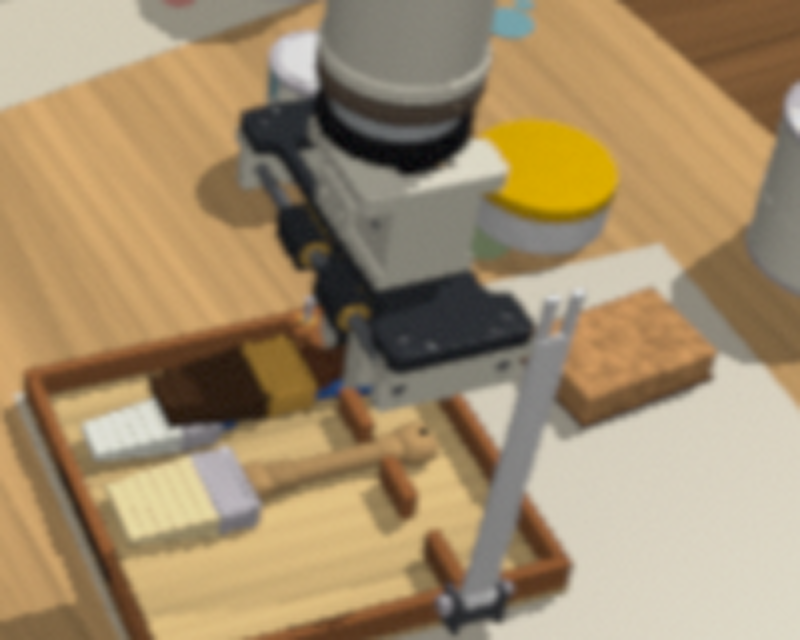

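Run:
```python
from ty import *
c=ctrl.camera("side");W=cloud(c);T=Tm(485,-292,0,-.113)
Q=W@np.linalg.inv(T)[:3,:3].T+np.linalg.inv(T)[:3,3]
# pixels around crop (400..600, 300..420)/4+(310,190)
for v in range(268,290,3):
    print(v,[tuple(np.round(Q[v,u]).astype(int)) for u in range(432,456,2)])
s=ctrl.observe();B=np.array([[37.5,-153,226],[37.5,-153,246],[49,-122-15,226],[49,-122-17,246]])
print(((proj(c,tf(T,B))-[310,190])*4).round())
```

```text
268 [(np.int64(19), np.int64(-142), np.int64(269)), (np.int64(23), np.int64(-142), np.int64(268)), (np.int64(26), np.int64(-144), np.int64(269)), (np.int64(30), np.int64(-145), np.int64(269)), (np.int64(33), np.int64(-147), np.int64(270)), (np.int64(35), np.int64(-149), np.int64(271)), (np.int64(218), np.int64(87), np.int64(1)), (np.int64(50), np.int64(-141), np.int64(259)), (np.int64(56), np.int64(-140), np.int64(257)), (np.int64(234), np.int64(84), np.int64(-1)), (np.int64(65), np.int64(-140), np.int64(254)), (np.int64(68), np.int64(-141), np.int64(254))]
271 [(np.int64(15), np.int64(-150), np.int64(270)), (np.int64(18), np.int64(-151), np.int64(270)), (np.int64(22), np.int64(-151), np.int64(269)), (np.int64(26), np.int64(-152), np.int64(269)), (np.int64(31), np.int64(-151), np.int64(267)), (np.int64(34), np.int64(-152), np.int64(266)), (np.int64(212), np.int64(76), np.int64(2)), (np.int64(52), np.int64(-141), np.int64(251)), (np.int64(204), np.int64(49), np.int64(29)), (np.int64(210), np.int64(50), np.int64(27)), (np.int64(66), np.int64(-140), np.int64(246)), (np.int64(221), np.in
[... 2738 characters left out ...]
t64(12)), (np.int64(195), np.int64(9), np.int64(19)), (np.int64(197), np.int64(4), np.int64(23))]
289 [(np.int64(153), np.int64(29), np.int64(1)), (np.int64(159), np.int64(29), np.int64(-1)), (np.int64(163), np.int64(26), np.int64(1)), (np.int64(170), np.int64(27), np.int64(-3)), (np.int64(51), np.int64(-137), np.int64(199)), (np.int64(54), np.int64(-138), np.int64(199)), (np.int64(60), np.int64(-136), np.int64(195)), (np.int64(66), np.int64(-135), np.int64(193)), (np.int64(69), np.int64(-137), np.int64(194)), (np.int64(194), np.int64(13), np.int64(5)), (np.int64(195), np.int64(7), np.int64(10)), (np.int64(196), np.int64(1), np.int64(16))]
[[521. 386.]
 [528. 356.]
 [526. 357.]
 [535. 330.]]
```

Measured: body edge at tray x of about 37, strap edge at about 50, so the gap is about 12 mm. Continue down.

Emit:
apply_moves:
  commands: [0, 0.1, -3, 0, 0, 0, 1, 0, 0.05, -3, 0, 0, 0, 1, 0, 0, -3, 0, 0, 0, 1, 0, 0, -1, 0, 0, 0, 1, 0, 0, 0, 0, 0, 0, 1, 0, 0, 0, 0, 0, 0, 1]

```text
time: 30.2
ee_pos: [479.9, -350.6, 61.0]
ee_rot: [0.707, 0.04, 0.705, -0.041]
wrist_force: [0.6, -0.1, 0.3]
gripper_width: 0.147
```

Run:
```python
from ty import *
s,c=wshot("w20.png")
T=Tm(485,-292,0,-.113);t=tf(T,[0.5,-58,0])[0];delta(s,[t[0],t[1],20],down(-.113+np.pi/2))
ex=[(tf(T@Tm(8.2,-58,s["ee_pos"][2]-2,np.pi),v),(255,255,0)) for v in brush_parts(40).values()]
tray_ov(c,"w20o.png",ex)
```

```text
t 30.2 pos [ 479.9 -350.6   61. ] q [ 0.48  0.58  0.13  1.83 -0.11  0.74  2.13] F [ 0.6 -0.1  0.3] w 13.5
dp cm [-0.09  0.09 -4.1 ] rotvec deg [0.16 0.2  0.1 ] | 0.3
```

View pics/w20o.png

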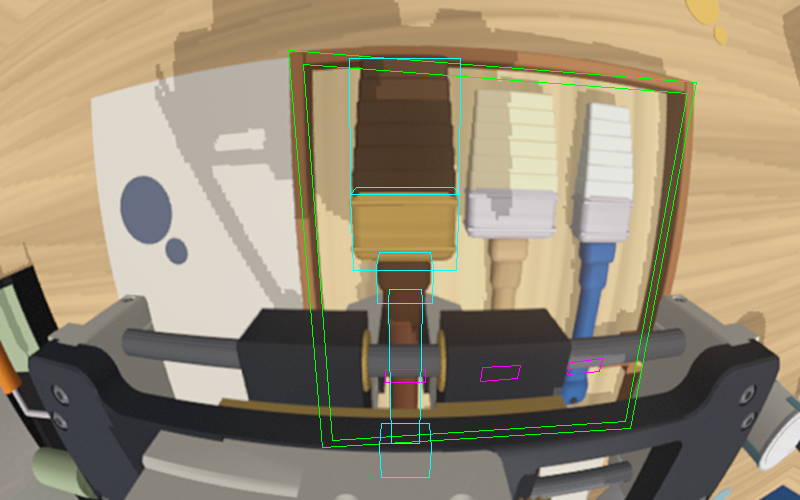

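Emit:
apply_moves:
  commands: [0.1, 0.07, -2, 0.15, 0.2, 0.1, 1, 0, 0, -2, 0, 0, 0, 1, 0, 0, -0.6, 0, 0, 0, 1, 0, 0, 0, 0, 0, 0, 1, 0, 0, 0, 0, 0, 0, 1]

```text
time: 30.88
ee_pos: [480.0, -349.4, 13.7]
ee_rot: [0.705, 0.04, 0.707, -0.04]
wrist_force: [0.5, -0.3, -0.6]
gripper_width: 0.149
```

Run:
```python
from ty import *
s=ctrl.observe()
T=Tm(485,-292,0,-.113);t=tf(T,[2.5,-58,0])[0];delta(s,[t[0],t[1],7],down(-.113+np.pi/2));print(s["wrist_force"])
```

```text
dp cm [ 0.1  -0.05 -0.67] rotvec deg [-0.06 -0.11  0.01] | 0.1
[ 0.47060818 -0.27335239 -0.55707234]
```

Emit:
apply_moves:
  commands: [0.05, -0.05, -0.5, 0, 0, 0, 1, 0, 0, 0, 0, 0, 0, 1, 0, 0, -0.15, 0, 0, 0, 1, 0, 0, 0, 0, 0, 0, 1, 0, 0, 0, 0, 0, 0, 1]

```text
time: 31.5
ee_pos: [480.5, -349.7, 7.3]
ee_rot: [0.705, 0.04, 0.707, -0.04]
wrist_force: [-0.0, -0.2, 0.8]
gripper_width: 0.147
```

Emit:
apply_moves:
  commands: [0, 0, -0.1, 0, 0, 0, 1, 0, 0, 0, 0, 0, 0, 1, 0, 0, 0, 0, 0, 0, 1]

```text
time: 31.88
ee_pos: [480.5, -349.8, 6.7]
ee_rot: [0.705, 0.04, 0.707, -0.04]
wrist_force: [-1.2, 1.7, 4.5]
gripper_width: 0.148
```

Contact at 4.5 N. Release, then lift straight up, clear of the strap.

Emit:
apply_moves:
  commands: [0, 0, 0, 0, 0, 0, 0.3, 0, 0, 0, 0, 0, 0, 0.3, 0, 0, 0, 0, 0, 0, 0.3, 0, 0, 1.5, 0, 0, 0, 0.3, 0, 0, 4, 0, 0, 0, 0.3, 0, 0, 5, 0, 0, 0, 0.3, 0, 0, 5, 0, 0, 0, 0.3, 0, 0, 5, 0, 0, 0, 0.3, 0, 0, 0, 0, 0, 0, 0.3, 0, 0, 0, 0, 0, 0, 0.3]

```text
time: 33.12
ee_pos: [480.2, -349.5, 211.6]
ee_rot: [0.705, 0.04, 0.707, -0.04]
wrist_force: [0.3, 0.6, -0.4]
gripper_width: 0.352
```

Run:
```python
from ty import *
s,c=wshot("w21.png")
T=Tm(485,-292,0,-.113)
ex=[(tf(T@Tm(x,o,5,np.pi),v),(255,255,0)) for x,o,w in((14,58,34),(14,0,50),(10,-58,40)) for v in brush_parts(w).values()]
tray_ov(c,"w21o.png",ex)
```

```text
t 33.125 pos [ 480.2 -349.5  211.6] q [ 0.46  0.39  0.16  1.73 -0.07  1.04  2.1 ] F [ 0.3  0.6 -0.4] w 32.4
```

View pics/w21o.png

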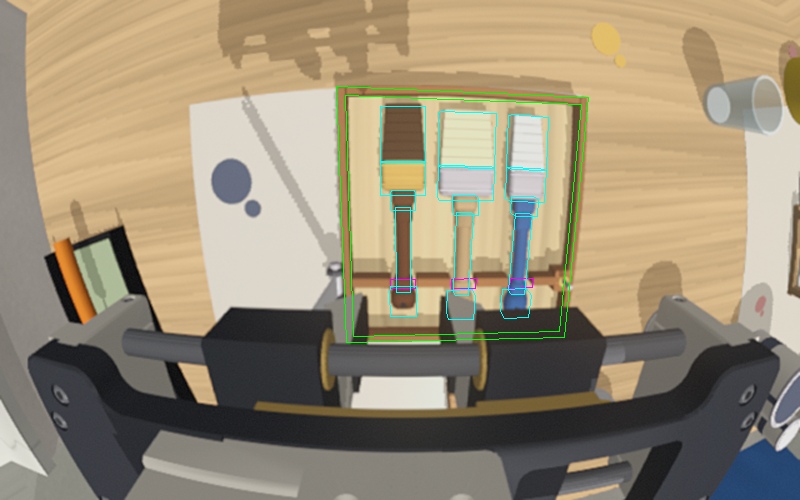

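Run:
```python
from ty import *
c=pickle.load(open("pics/w21.pkl","rb"))
T=Tm(485,-292,0,-.113)
ex=[(tf(T@Tm(x,o,5,np.pi),v),(255,255,0)) for x,o,w in((14,58,34),(14,0,50),(7,-58,40)) for v in brush_parts(w).values()]
B=lambda x0,x1,y0,y1,z:np.array([[x0,y0,z],[x1,y0,z],[x1,y1,z],[x0,y1,z]],float)
ex.append((tf(T,B(-116,116,-108,108,5)),(0,255,0)))
ex+=[(tf(T,B(54,64,n-12,n+12,5)),(255,0,255)) for n in(-58,0,58)]
woverlay(c,ex,"w21z.png",(265,65,485,280),3.6)
```

```text
(no output)
```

View pics/w21z.png

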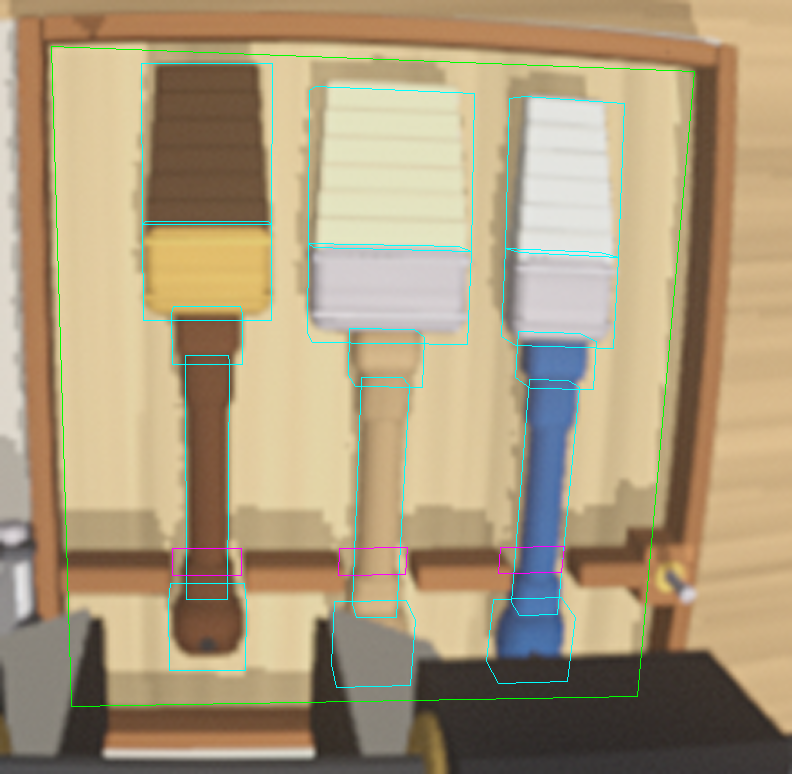

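All three lie flat in their notches. The oval's origin reads about 7–8 mm, which is inside 5–29 but near the edge. There is plenty of time, so I regrip its handle and shift it about 6 mm toward the strap end.

Run:
```python
from ty import *
s=ctrl.observe();T=Tm(485,-292,0,-.113);print(tf(np.linalg.inv(T),s["ee_pos"]).round(1))
t=tf(T,[-1.5,-58,0])[0];delta(s,[t[0],t[1],7.5],down(-.113+np.pi/2))
```

```text
[[  1.2 -57.3 210.5]]
dp cm [ -0.28  -0.04 -20.3 ] rotvec deg [-0.12 -0.18  0.  ] | 0.2
```

Emit:
apply_moves:
  commands: [-0.3, -0.05, -4, 0, 0, 0, 0.3, 0, 0, -5, 0, 0, 0, 0.3, 0, 0, -5, 0, 0, 0, 0.3, 0, 0, -4, 0, 0, 0, 0.3, 0, 0, -1.2, 0, 0, 0, 0.3, 0, 0, 0, 0, 0, 0, 0.3, 0, 0, 0, 0, 0, 0, 0.3]

```text
time: 34.05
ee_pos: [478.4, -351.0, 20.6]
ee_rot: [0.706, 0.04, 0.706, -0.04]
wrist_force: [-0.0, 0.1, 0.1]
gripper_width: 0.355
```

Emit:
apply_moves:
  commands: [-0.1, 0.1, -0.9, 0, 0, 0, 0.3, 0, 0, -0.35, 0, 0, 0, 0.3, 0, 0, 0, 0, 0, 0, 0.3, 0, 0, 0, 0, 0, 0, 0.3]

```text
time: 34.55
ee_pos: [476.5, -349.2, 6.8]
ee_rot: [0.705, 0.04, 0.707, -0.04]
wrist_force: [0.3, 0.3, -0.3]
gripper_width: 0.348
```

Emit:
apply_moves:
  commands: [0, 0, 0, 0, 0, 0, 1, 0, 0, 0, 0, 0, 0, 1, 0, 0, 0, 0, 0, 0, 1, 0, 0, 0.1, 0, 0, 0, 1, 0.3, -0.03, 0, 0, 0, 0, 1, 0.3, -0.03, 0, 0, 0, 0, 1, 0, 0, 0, 0, 0, 0, 1, 0, 0, 0, 0, 0, 0, 1]

```text
time: 35.55
ee_pos: [482.3, -349.7, 7.5]
ee_rot: [0.705, 0.04, 0.707, -0.039]
wrist_force: [-0.1, 0.6, -0.2]
gripper_width: 0.149
```

Emit:
apply_moves:
  commands: [0, 0, -0.1, 0, 0, 0, 1, 0, 0, 0, 0, 0, 0, 1, 0, 0, 0, 0, 0, 0, 1]

```text
time: 35.92
ee_pos: [482.3, -349.8, 6.7]
ee_rot: [0.705, 0.04, 0.707, -0.04]
wrist_force: [-0.2, 1.2, 2.0]
gripper_width: 0.152
```

Release and lift up, drifting slightly away from the strap.

Emit:
apply_moves:
  commands: [0, 0, 0, 0, 0, 0, 0.3, 0, 0, 0, 0, 0, 0, 0.3, 0, 0, 0, 0, 0, 0, 0.3, 0, 0, 1.5, 0, 0, 0, 0.3, -0.2, 0, 3, 0, 0, 0, 0.3, -0.3, 0, 5, 0, 0, 0, 0.3, 0, 0, 5, 0, 0, 0, 0.3, 0, 0, 5, 0, 0, 0, 0.3, 0, 0, 0, 0, 0, 0, 0.3, 0, 0, 0, 0, 0, 0, 0.3]

```text
time: 37.17
ee_pos: [477.2, -349.5, 202.2]
ee_rot: [0.705, 0.04, 0.706, -0.04]
wrist_force: [-0.2, 0.5, 0.0]
gripper_width: 0.351
```

Run:
```python
from ty import *
s,c=wshot("w22.png")
T=Tm(485,-292,0,-.113)
ex=[(tf(T@Tm(x,o,5,np.pi),v),(255,255,0)) for x,o,w in((14,58,34),(14,0,50),(14,-58,40)) for v in brush_parts(w).values()]
B=lambda x0,x1,y0,y1,z:np.array([[x0,y0,z],[x1,y0,z],[x1,y1,z],[x0,y1,z]],float)
ex.append((tf(T,B(-116,116,-108,108,5)),(0,255,0)))
woverlay(c,ex,"w22z.png",(265,65,485,280),3.6)
for k in ("top","side"):
    Wk=cloud(ctrl.camera(k));q=Wk@np.linalg.inv(T)[:3,:3].T+np.linalg.inv(T)[:3,3]
    mm=(np.abs(q[...,0]-59)<12)&(q[...,1]<-118)&(q[...,1]>-260)&(q[...,2]>150)&(q[...,2]<255)
    a=np.arctan2(q[mm][:,2]-29,q[mm][:,1]+122);print(k,mm.sum(),np.median(a))
```

```text
t 37.175 pos [ 477.2 -349.5  202.2] q [ 0.46  0.39  0.17  1.74 -0.07  1.02  2.11] F [-0.2  0.5  0. ] w 32.3
top 11 1.6265829129096208
side 318 1.6560876026644353
```

View pics/w22z.png

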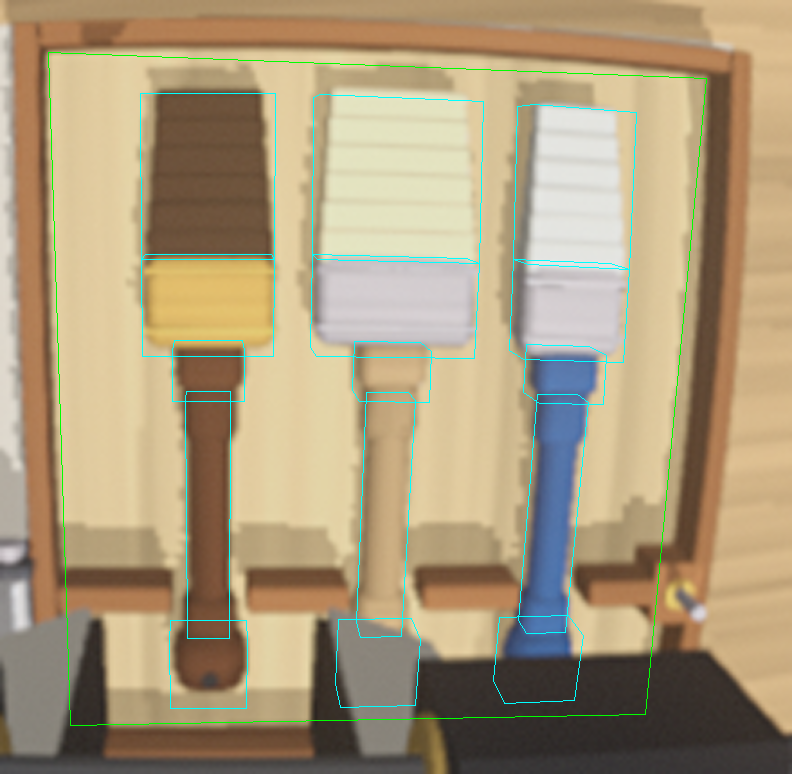

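All three now sit at about 13–14 mm. Next is the strap: close the gripper, rise above it and go to its outer side.

Emit:
apply_moves:
  commands: [0, 0, 5.5, 0, 0, 0, 1, 0, 0, 5.5, 0, 0, 0, 1, 0, 0, 0, 0, 0, 0, 1, 1.5, -4.2, 0, 0, 0, 0, 1, 1.5, -4.2, 0, 0, 0, 0, 1, 1.6, -4.2, 0, 0, 0, 0, 1, 0, 0, 0, 0, 0, 0, 1, 0, 0, 0, 0, 0, 0, 1]

```text
time: 38.33
ee_pos: [522.8, -474.7, 309.2]
ee_rot: [0.704, 0.041, 0.708, -0.039]
wrist_force: [0.9, 0.4, 0.5]
gripper_width: 0.006
```

Run:
```python
from ty import *
s=ctrl.observe();T=Tm(485,-292,0,-.113);print(tf(np.linalg.inv(T),s["ee_pos"]).round(1),s["joint_pos"].round(2),s["gripper_width"])
t=tf(T,[59,-178,219])[0];delta(s,t,down(-.113+np.pi/2))
c=ctrl.camera("side");crop(c,310,150,530,330,3.6,"s23.png")
```

```text
[[  58.2 -177.2  309.2]] [ 0.57  0.52  0.21  1.3  -0.11  1.34  2.23] 0.005564429251208879
dp cm [ 0.07 -0.09 -9.02] rotvec deg [-0.23 -0.27  0.  ] | 0.4
```

View pics/s23.png

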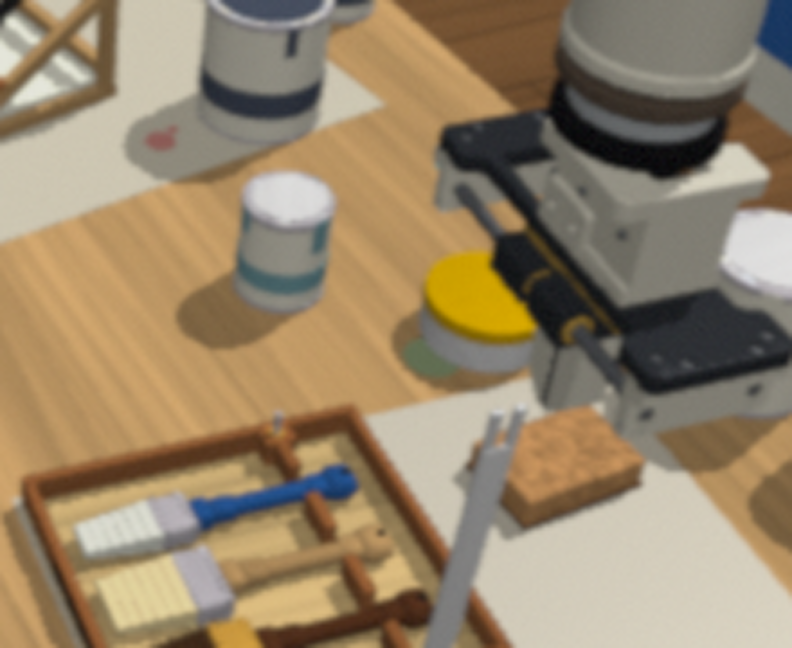

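Emit:
apply_moves:
  commands: [0.1, -0.1, -3, 0, 0, 0, 1, 0, 0, -3, 0, 0, 0, 1, 0, 0, -2.4, 0, 0, 0, 1, 0, 0, 0, 0, 0, 0, 1, 0, 0, 0, 0, 0, 0, 1]

```text
time: 39.0
ee_pos: [525.1, -476.4, 229.2]
ee_rot: [0.706, 0.04, 0.706, -0.04]
wrist_force: [0.1, -0.9, 0.7]
gripper_width: 0.005
```

Run:
```python
from ty import *
s=ctrl.observe();T=Tm(485,-292,0,-.113);Ti=np.linalg.inv(T);print(tf(Ti,s["ee_pos"]).round(1),s["wrist_force"].round(1))
r=197;prev=s["ee_pos"]
for th in [1.60,1.42,1.22,1.02,.82,.62,.44,.28,.15,.05,0.0]:
    y=-122+r*np.cos(th)-2*np.sin(th)-19;z=29+r*np.sin(th)+2*np.cos(th)
    p=tf(T,[59,y,z])[0];print(th,((p-prev)/10).round(2),p.round(0));prev=p
```

```text
[[  60.6 -178.7  229.2]] [ 0.1 -0.9  0.7]
1.6 [ 0.18  2.99 -0.33] [ 527. -446.  226.]
1.42 [ 0.4   3.51 -0.18] [ 531. -411.  224.]
1.22 [ 0.43  3.8  -0.94] [ 535. -373.  215.]
1.02 [ 0.4   3.54 -1.68] [ 539. -338.  198.]
0.82 [ 0.36  3.13 -2.35] [ 543. -307.  174.]
0.62 [ 0.3   2.61 -2.93] [ 546. -281.  145.]
0.44 [ 0.21  1.81 -3.04] [ 548. -263.  115.]
0.28 [ 0.13  1.13 -2.94] [ 549. -251.   85.]
0.15 [ 0.06  0.57 -2.49] [ 550. -246.   60.]
0.05 [ 0.02  0.22 -1.96] [ 550. -243.   41.]
0.0 [ 0.    0.03 -0.98] [ 550. -243.   31.]
```

Emit:
apply_moves:
  commands: [0.1, 1.5, -0.2, 0, 0, 0, 1, 0.1, 1.5, -0.1, 0, 0, 0, 1, 0.2, 1.75, -0.1, 0, 0, 0, 1, 0.2, 1.75, -0.1, 0, 0, 0, 1, 0, 0, 0, 0, 0, 0, 1]

```text
time: 39.62
ee_pos: [531.6, -408.8, 222.6]
ee_rot: [0.705, 0.04, 0.707, -0.038]
wrist_force: [-0.7, -0.5, -0.3]
gripper_width: 0.003
```

Run:
```python
from ty import *
s=ctrl.observe();T=Tm(485,-292,0,-.113);Ti=np.linalg.inv(T);print(tf(Ti,s["ee_pos"]).round(1),s["wrist_force"].round(1))
c=ctrl.camera("side");crop(c,310,150,530,330,3.6,"s24.png")
```

```text
[[  59.4 -110.8  222.6]] [-0.7 -0.5 -0.3]
```

View pics/s24.png

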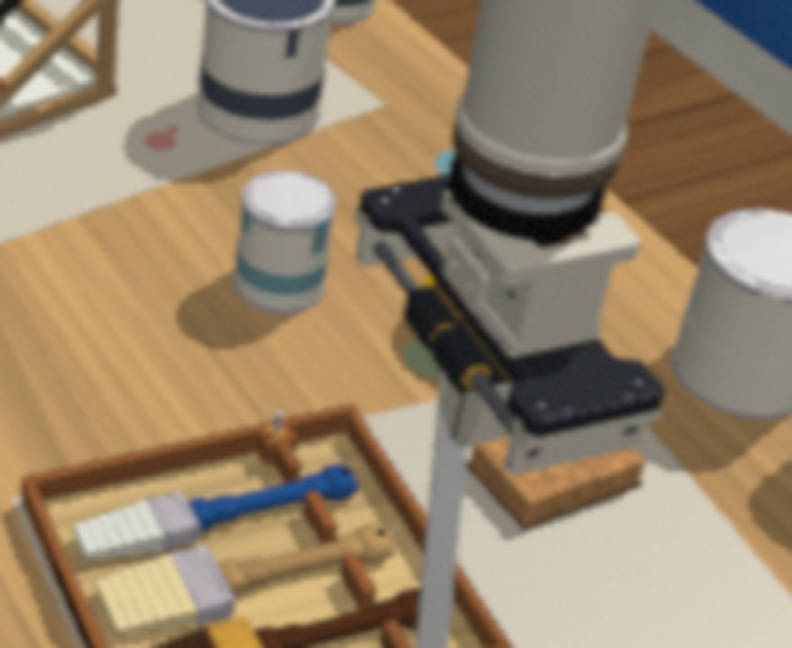

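The strap is being swung by the closed fingers and is now leaning inward. I follow the arc.

Emit:
apply_moves:
  commands: [0.2, 1.9, -0.4, 0, 0, 0, 1, 0.2, 1.9, -0.5, 0, 0, 0, 1, 0.2, 1.8, -0.8, 0, 0, 0, 1, 0.2, 1.75, -0.8, 0, 0, 0, 1, 0.2, 1.55, -1.2, 0, 0, 0, 1, 0.15, 1.55, -1.2, 0, 0, 0, 1, 0.15, 1.3, -1.45, 0, 0, 0, 1, 0.15, 1.3, -1.5, 0, 0, 0, 1, 0, 0, 0, 0, 0, 0, 1]

```text
time: 40.8
ee_pos: [544.1, -279.0, 142.1]
ee_rot: [0.704, 0.04, 0.708, -0.038]
wrist_force: [0.0, -0.4, -0.3]
gripper_width: 0.005
```

Run:
```python
from ty import *
s=ctrl.observe();T=Tm(485,-292,0,-.113);Ti=np.linalg.inv(T);print(tf(Ti,s["ee_pos"]).round(1),s["wrist_force"].round(1))
c=ctrl.camera("side");crop(c,310,180,530,360,3.6,"s25.png")
prev=s["ee_pos"];r=197
for th in [.44,.28,.15,.05,0.0]:
    y=-122+r*np.cos(th)-2*np.sin(th)-19;z=29+r*np.sin(th)+2*np.cos(th)
    p=tf(T,[59,y,z])[0];print(th,((p-prev)/10).round(2),p.round(0));prev=p
```

```text
[[ 57.3  19.5 142.1]] [ 0.  -0.4 -0.3]
0.44 [ 0.36  1.65 -2.74] [ 548. -263.  115.]
0.28 [ 0.13  1.13 -2.94] [ 549. -251.   85.]
0.15 [ 0.06  0.57 -2.49] [ 550. -246.   60.]
0.05 [ 0.02  0.22 -1.96] [ 550. -243.   41.]
0.0 [ 0.    0.03 -0.98] [ 550. -243.   31.]
```

View pics/s25.png

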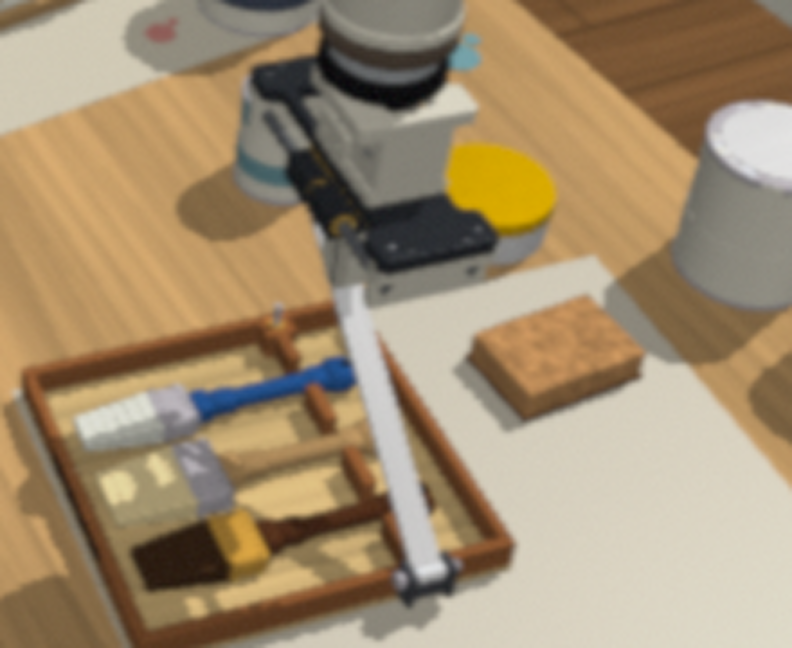

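Emit:
apply_moves:
  commands: [0.2, 0.8, -1.35, 0, 0, 0, 1, 0.2, 0.8, -1.35, 0, 0, 0, 1, 0.1, 0.55, -1.5, 0, 0, 0, 1, 0, 0.55, -1.5, 0, 0, 0, 1, 0, 0.3, -1.25, 0, 0, 0, 1, 0, 0.2, -1.25, 0, 0, 0, 1, 0, 0.1, -1, 0, 0, 0, 1, 0, 0.1, -0.9, 0, 0, 0, 1, 0, 0, 0, 0, 0, 0, 1, 0, 0, 0, 0, 0, 0, 1]

```text
time: 42.1
ee_pos: [550.1, -247.5, 43.3]
ee_rot: [0.705, 0.04, 0.707, -0.04]
wrist_force: [-0.3, 0.5, 0.5]
gripper_width: 0.008
```

Run:
```python
from ty import *
s=ctrl.observe();T=Tm(485,-292,0,-.113);Ti=np.linalg.inv(T);print(tf(Ti,s["ee_pos"]).round(1),s["wrist_force"].round(1))
```

```text
[[59.7 51.5 43.3]] [-0.3  0.5  0.5]
```

Emit:
apply_moves:
  commands: [0, 0, -0.6, 0, 0, 0, 1, 0, 0, -0.5, 0, 0, 0, 1, 0, 0, 0, 0, 0, 0, 1, 0, 0, 0, 0, 0, 0, 1]

```text
time: 42.6
ee_pos: [549.7, -247.2, 32.0]
ee_rot: [0.705, 0.04, 0.707, -0.04]
wrist_force: [-0.1, 0.4, -1.3]
gripper_width: 0.005
```

Emit:
apply_moves:
  commands: [0, 0, -0.2, 0, 0, 0, 1, 0, 0, 0, 0, 0, 0, 1, 0, 0, 0, 0, 0, 0, 1]

```text
time: 42.98
ee_pos: [550.1, -247.3, 31.2]
ee_rot: [0.705, 0.04, 0.707, -0.04]
wrist_force: [-2.1, 2.0, 7.7]
gripper_width: 0.007
```

Emit:
apply_moves:
  commands: [0, 0, -0.1, 0, 0, 0, 1, 0, 0, 0, 0, 0, 0, 1, 0, 0, 0, 0, 0, 0, 1, 0, 0, 2, 0, 0, 0, 1, 0, 0, 5, 0, 0, 0, 1, 0, 0, 6, 0, 0, 0, 1, 0, 0, 5, 0, 0, 0, 1, 0, 0, 0, 0, 0, 0, 1]

```text
time: 43.98
ee_pos: [553.1, -248.8, 215.3]
ee_rot: [0.709, 0.039, 0.703, -0.041]
wrist_force: [0.1, 0.3, 0.3]
gripper_width: 0.005
```

Run:
```python
from ty import *
s,c=wshot("w26.png")
T=Tm(485,-292,0,-.113)
B=lambda x0,x1,y0,y1,z:np.array([[x0,y0,z],[x1,y0,z],[x1,y1,z],[x0,y1,z]],float)
woverlay(c,[(tf(T,B(49,69,-122,118,31)),(255,0,255))],"w26o.png")
W=wcloud(c);Ti=np.linalg.inv(T);q=W@Ti[:3,:3].T+Ti[:3,3]
for y in (-80,-30,30,80,100,112):
    m=(np.abs(q[...,0]-59)<8)&(np.abs(q[...,1]-y)<6)&(q[...,2]>22)&(q[...,2]<60);print(y,m.sum(),np.nanmedian(q[m][:,2]) if m.sum() else None)
cs=ctrl.camera("side");crop(cs,290,230,490,380,4,"s26.png")
Wk=cloud(cs);q=Wk@Ti[:3,:3].T+Ti[:3,3]
for y in (-80,-30,30,80,100,112):
    m=(np.abs(q[...,0]-59)<8)&(np.abs(q[...,1]-y)<6)&(q[...,2]>22)&(q[...,2]<60);print("side",y,m.sum(),np.nanmedian(q[m][:,2]) if m.sum() else None)
```

```text
t 43.975 pos [ 553.1 -248.8  215.3] q [ 0.26  0.4   0.16  1.7  -0.07  1.04  1.9 ] F [0.1 0.3 0.3] w 0.4
-80 120 29.93283251322351
-30 138 29.847510666889413
30 134 29.82841836792071
80 141 29.91075509376339
100 151 29.52493995249052
112 117 28.96892830947946
side -80 31 29.726546620446022
side -30 25 29.737154099001266
side 30 28 29.87345664252593
side 80 23 31.105633022434866
side 100 32 30.227091746995264
side 112 10 28.92084036673203
```

View pics/w26o.png

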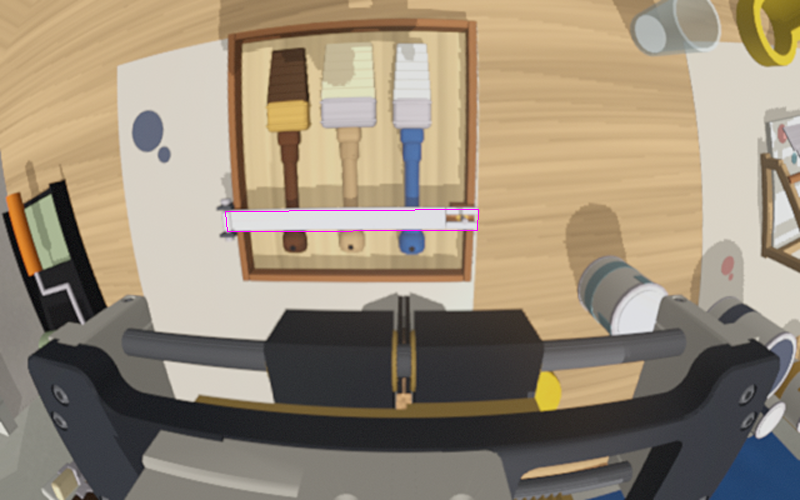

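View pics/s26.png

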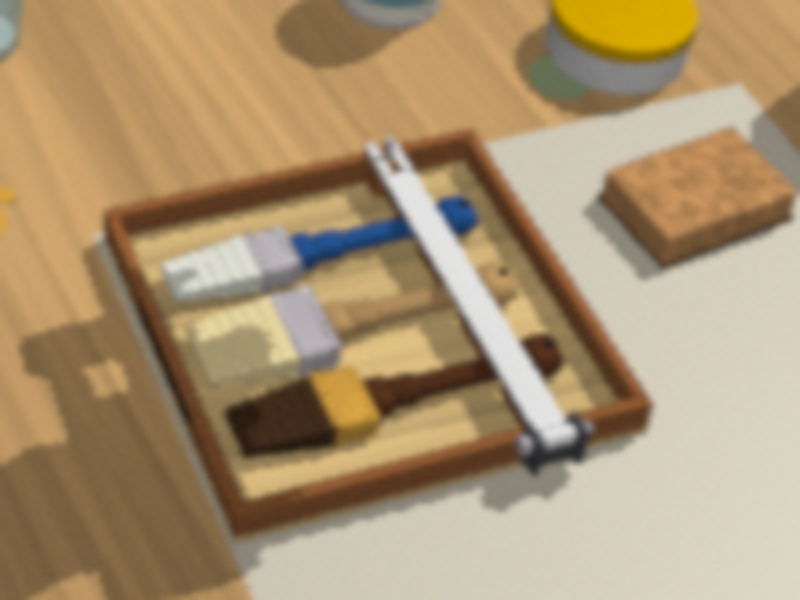

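The strap is level (29.8–29.9 mm along its length, with about 1 mm depth bias) and the bolt shows through its slot. One last look from above before handing in.

Run:
```python
from ty import *
c=ctrl.camera("top");cv2.imwrite("pics/t27.png",c["frame"][:,:,::-1])
_,d=pickle.load(open("c0.pkl","rb"))
diff=np.abs(c["depth"]-d["top"]["depth"])>15
print([ (n,diff[v-6:v+7,u-6:u+7].mean().round(2)) for n,u,v in (("pot",335,153),("jar",314,243),("paint",265,118),("wax",370,120),("block",414,135),("tape",247,255),("knife",230,185),("red",423,302))])
```

```text
[('pot', np.float64(0.01)), ('jar', np.float64(0.0)), ('paint', np.float64(0.01)), ('wax', np.float64(0.01)), ('block', np.float64(0.01)), ('tape', np.float64(0.0)), ('knife', np.float64(0.01)), ('red', np.float64(1.0))]
```

View pics/t27.png

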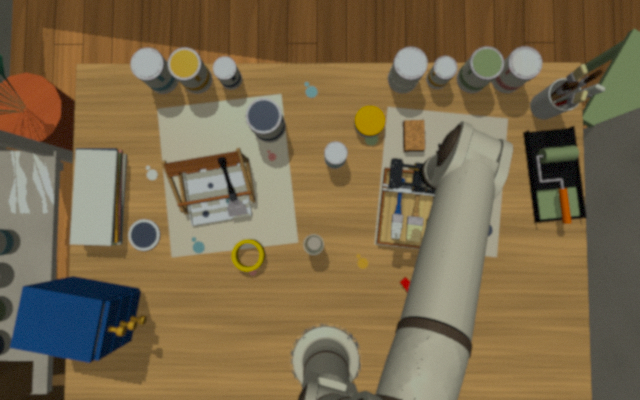

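Everything else is where it was. The red look-alike is only hidden by the arm, with its tip still at (405,285). The robot touches nothing, so I hand in.

```bash
python3 -c "
from station import ctrl
print(ctrl.observe()['time']); print(ctrl.job_done())"
```

```text
44.125
the job is handed in; nothing more can be done
None
```

All three brushes are packed in the tray and the strap is shut over its bolt. I handed the job in at 44.1 s, with the robot clear of everything.

- **Brushes:** I took each one by the handle and lowered it until it touched the tray floor, at under 5 N. The small brush is in notch 3, the wide in notch 2 and the oval in notch 1, bristles toward the robot. In the last overlays they matched the model at about x = 13–14 mm in the tray.
- **Oval brush:** it first landed at about 7–8 mm, inside the allowed 5–29 mm but near the edge. I regripped its handle and moved it about 6 mm toward the strap end.
- **Strap:** I swung it shut only after all the brushes were in, and pressed it to its stop with over 7 N at a height of 31 mm. Its upper face then read level at 29.8–29.9 mm on the wrist camera's depth. That is about 1 mm below the nominal 31 mm, which I put down to depth bias. The bolt shows through the slot.
- **Other things:** the filling knife, pot, jar, tins, sanding block and tape show no change in depth from the start. I never touched the red look-alike. The arm covered most of it in the last picture, so I could only see its tip, still in place.
- **Disagreements:** the top and side cameras differed by about 5 mm in y. I went by the wrist camera, which fitted the objects to about 1–2 mm.

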